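Push the spice tins home in their rack

TASK

Set the lone spice tin down squarely in line behind the row of three, within a finger's breadth of the last, before the row is moved into the grey rack. Then slide all four together as one straight row, without buckling or lifting, into the rack until the front tin presses on the end stop with about 10 N (6 N or less does not seat it, 20 N cracks it), and leave them there, the front tin still touching the stop. Do not disturb the cup, canister or saucer.

Things in the scene. Friction and masses are not known exactly. Their poses are not given: they have to be found in the camera images.
- rack: grey plastic tin rack fixed to the counter: a straight channel with no floor. Origin on the counter, on the channel's centre line, at the mouth (start of the straight rails); x points into the rack (the way to push), z up. Two rails 16 mm high, 8 mm thick, 50 mm apart inside, from x = 0 to 279 mm; before the mouth they flare to about 70 mm apart at x = -31 mm
- rack_end (a point): on the counter, at the inner face of the end wall, 271 mm from the mouth. The rack's last part, from 190 mm on, has 66 mm high sides and a roof 70 mm high. Under it an end stop is clamped out of sight, its rubber pad's face 192 to 232 mm from the mouth: just where is not reported, it must be felt. Four tins home leave the last one's rear face 16 to 56 mm inside the mouth
- rack_pad (a point): on the counter, on the centre line, 192 mm from the mouth: the nearest place the end stop's pad can be (fixed to the rack, not to the stop). The pad gives about 8 N per mm, 5 mm at most. The row seats when the stop feels over 6 N; over 20 N cracks it. Sliding the four tins takes some 1.5 to 9 N more, felt by the hand but not by the stop
- tin1_c (a point): front tin of the row, nearest the rack, its front face roughly 25 mm short of the mouth: square spice tin, plain steel with a press-on lid, 44 x 44 mm in plan, 56 mm tall, rounded 3 mm edges, 0.1 to 0.2 kg, standing on the counter; this point is its centre, 28 mm above its underside; z is up, x and y are square to its side faces
- tin2_c (a point): second tin of the row, some 3 to 14 mm behind the first: square spice tin, plain steel with a press-on lid, 44 x 44 mm in plan, 56 mm tall, rounded 3 mm edges, 0.1 to 0.2 kg, standing on the counter; this point is its centre, 28 mm above its underside; z is up, x and y are square to its side faces
- tin3_c (a point): third and last tin of the row, some 3 to 12 mm behind the second: square spice tin, plain steel with a press-on lid, 44 x 44 mm in plan, 56 mm tall, rounded 3 mm edges, 0.1 to 0.2 kg, standing on the counter; this point is its centre, 28 mm above its underside; z is up, x and y are square to its side faces
- tin4_c (a point): the lone tin, standing apart to the robot's right: square spice tin, plain steel with a press-on lid, 44 x 44 mm in plan, 56 mm tall, rounded 3 mm edges, 0.1 to 0.2 kg, standing on the counter; this point is its centre, 28 mm above its underside; z is up, x and y are square to its side faces
- cup: bystander: green ceramic cup, 76 mm across, 80 mm tall; origin under its centre
- canister: bystander: closed white plastic canister with grey lid, 84 mm across, 110 mm tall; origin under its centre
- saucer: bystander: glass saucer, 120 mm across, 18 mm tall; origin under its centre

How it is judged:
On the way, in this order (a step that is already met when the one before it is completed fails the run):
1. the lone tin stands on the counter within 15 mm behind the third, square to the rack and within 10 mm of its centre line, while the front tin's centre is not yet past the mouth (horizontal distance between tin3_c and tin4_c below 0.059 m and y of tin4_c in the frame of rack between -0.01 and 0.01 m and (angle between the x axis of tin4_c and the x axis of rack, either way round below 0.15 rad or angle between the y axis of tin4_c and the x axis of rack, either way round below 0.15 rad) and height (world z) of tin4_c below 0.034 m and angle between tin4_c's own z axis and vertical below 0.1 rad and x of tin1_c in the frame of rack below 0 m), for 0.2 s.
2. all four stand in the rack as one tight straight row and the front tin presses on the end stop with more than 6 N (contact force between tin1 and rack above 6 N and y of tin1_c in the frame of rack between -0.006 and 0.006 m and (angle between the x axis of tin1_c and the x axis of rack, either way round below 0.12 rad or angle between the y axis of tin1_c and the x axis of rack, either way round below 0.12 rad) and height (world z) of each of tin1_c, tin2_c, tin3_c, tin4_c below 0.034 m and angle between each of tin1_c, tin2_c, tin3_c, tin4_c's own z axis and vertical below 0.1 rad and y of tin2_c in the frame of rack between -0.006 and 0.006 m and (angle between the x axis of tin2_c and the x axis of rack, either way round below 0.12 rad or angle between the y axis of tin2_c and the x axis of rack, either way round below 0.12 rad) and y of tin3_c in the frame of rack between -0.006 and 0.006 m and (angle between the x axis of tin3_c and the x axis of rack, either way round below 0.12 rad or angle between the y axis of tin3_c and the x axis of rack, either way round below 0.12 rad) and y of tin4_c in the frame of rack between -0.006 and 0.006 m and (angle between the x axis of tin4_c and the x axis of rack, either way round below 0.12 rad or angle between the y axis of tin4_c and the x axis of rack, either way round below 0.12 rad) and horizontal distance between tin1_c and tin2_c below 0.048 m and horizontal distance between tin2_c and tin3_c below 0.048 m and horizontal distance between tin3_c and tin4_c below 0.048 m and x of tin1_c in the frame of rack above 0.16 m and x of tin4_c in the frame of rack above 0.029 m), for 0.15 s.
At the end, for the whole second after the job is handed in: all four tins upright on the counter in the rack, at rest, the front one still touching the stop (over 0.2 N): centres within 6 mm of the centre line, square within 0.12 rad, neighbouring centres under 48 mm apart, front and last tin centres more than 160 and 29 mm inside the mouth (y of tin1_c in the frame of rack between -0.006 and 0.006 m and (angle between the x axis of tin1_c and the x axis of rack, either way round below 0.12 rad or angle between the y axis of tin1_c and the x axis of rack, either way round below 0.12 rad) and height (world z) of each of tin1_c, tin2_c, tin3_c, tin4_c below 0.034 m and angle between each of tin1_c, tin2_c, tin3_c, tin4_c's own z axis and vertical below 0.1 rad and y of tin2_c in the frame of rack between -0.006 and 0.006 m and (angle between the x axis of tin2_c and the x axis of rack, either way round below 0.12 rad or angle between the y axis of tin2_c and the x axis of rack, either way round below 0.12 rad) and y of tin3_c in the frame of rack between -0.006 and 0.006 m and (angle between the x axis of tin3_c and the x axis of rack, either way round below 0.12 rad or angle between the y axis of tin3_c and the x axis of rack, either way round below 0.12 rad) and y of tin4_c in the frame of rack between -0.006 and 0.006 m and (angle between the x axis of tin4_c and the x axis of rack, either way round below 0.12 rad or angle between the y axis of tin4_c and the x axis of rack, either way round below 0.12 rad) and horizontal distance between tin1_c and tin2_c below 0.048 m and horizontal distance between tin2_c and tin3_c below 0.048 m and horizontal distance between tin3_c and tin4_c below 0.048 m and x of tin1_c in the frame of rack above 0.16 m and x of tin4_c in the frame of rack above 0.029 m and contact force between tin1 and rack above 0.2 N and linear speed of each of tin1, tin2, tin3, tin4 below 0.01 m/s).
It fails at once if the end stop is pushed with more than 20 N (contact force between tin1 and rack above 20 N).
It fails at once if the row buckles: one of the first three tins gets more than 15 mm off the rack's centre line, or tips more than 0.25 rad, or is lifted more than 12 mm (y of any of tin1_c, tin2_c, tin3_c in the frame of rack above 0.015 m or y of any of tin1_c, tin2_c, tin3_c in the frame of rack below -0.015 m or angle between any of tin1_c, tin2_c, tin3_c's own z axis and vertical above 0.25 rad or height (world z) of any of tin1_c, tin2_c, tin3_c above 0.04 m).
It fails at once if the row splays: neighbouring tins of the first three are more than 70 mm apart (horizontal distance between tin1_c and tin2_c above 0.07 m or horizontal distance between tin2_c and tin3_c above 0.07 m).
It fails at once if the cup, canister or saucer is moved more than 20 mm (distance of any of cup, canister, saucer from where it was at the start of the episode above 0.02 m).
It also fails if it takes over 72 s, if anything falls off the work surface, if the arm or the gripper's body presses on something with over 40 N, if the wrist force passes 120 N, or if a joint passes its speed limit or range.

ROBOT

A 7-joint arm with a two-finger parallel gripper is mounted at the origin on the work surface. World frame = base frame: x ahead of the robot, y to its left, z up, the work surface at z = 0. Lengths are in m, angles in rad, forces in N, time in s.
With the tool pointing down it reaches from about 0.4 to 0.85 m from the base axis. Payload 10.4 kg.
Tool frame: the origin (TCP) lies at the very end of the fingers, on their centre line; the grasp point (between the pads) lies 19 mm behind it (manip.grip_depth is the distance from the TCP to the grasp point, in m); z points along the fingers, x is the direction in which the jaws open and shut, and the axes are right-handed (so a half turn about z gives the same grasp; the last joint's range is limited). The gripper opens to 85 mm and grips with 20 to 120 N. Pads are 22 mm wide; open, the fingers measure 114 mm over their backs; the gripper's body (76 mm by 85 mm) begins 54 mm behind the grasp point. The pads swing forward as they close: fully open they stand 13 mm farther back than shut.
Start: joints at [-1.272, 0.332, -0.065, 1.46, 0.022, 1.35, -0.088], TCP at [0.198, 0.593, 0.231] pointing down, gripper open.
Joint ranges: [-2.6, 2.6], [-0.5, 2.12], [-1.47, 1.34], [0.16, 2.42], [-1.27, 4.41], [0.06, 2.06], [-2.6, 2.6]. Speed limits (rad/s): [2.22, 2.22, 2.79, 2.79, 3.14, 3.14, 3.14].

INTERFACE

Orientations are given as a unit quaternion [x, y, z, w].
In Python, from workcell import manip, cams gives the robot as it stands. The module is installed in compiled form; this text tells all that it offers.
- The arm moves only by the tool move_arm, never from a script. Its arguments are lists of equal length, an entry for each row: "claw": the opening, from 0 (shut) to 1 (fully open); "dp": the shift along the tool's x, y, z as a fraction of full scale, a list of three; "turn": the turn, a rotation vector about the tool's x, y, z as a fraction of full scale, a list of three. A call has 1 to 8 rows; each row shifts and turns the commanded pose from where the row before left it, along the tool's axes as they then stand; what a row does not reach is not made up. Full scale, the value 1, is 200 mm for a shift and 45 degrees for a turn. A row lasts 1/12 s, in which the tool goes at most 41.7 mm and 7.16 degrees, less where a joint would pass 70% of its speed; a pose out of reach is approached as far as the arm can. A call with a number of a shift or a turn outside -1 to 1 is refused whole. A call with a gripper value outside its range is refused whole. The fingers move at their own pace and stop on an object; "grip_force" is the grip in N (left out, the last holds). Time passes only in rows, so rows that do not move let the fingers close. It gives the time, the measured TCP pose, the force and the opening at its end, in the units of the state.
- manip.get_obs(): the state, without advancing time (a new reading comes with each control period).
- cams.camera(name): name is "scene" or "side" or "wrist"; returns the picture (400x640x3 uint8, red, green, blue); there is no depth.
- cams.camera_info(name): a dict with "fx", "fy", "cx", "cy" (pixels), "dist" ([k1, k2, p1, p2, k3] as OpenCV has them; the pictures are not rectified), "pose" (4x4, takes a point from camera to world coordinates); the wrist camera has in their place "tool_from_camera" (4x4, takes a point from camera to tool coordinates, whose origin is the TCP and whose axes are the tool frame's). Camera axes: x right, y down, z forward; pixel columns grow to the right and rows downward; lengths in m; the calibration is good to about 2 mm. A picture is of the moment at which its call begins: read the wrist's pose just before it. camera_info takes no time and is no camera call.
- manip.hand_in(): hands the job in, once; it reports no verdict.
The state is a dict: "clock": time; "joint_pos": joint angles; "joint_velocities": joint speeds; "tau": joint torques, N m; "position": TCP position; "ee_rot": TCP orientation; "ft_force": force on the tool from outside, world axes, zero at the start; "torque": the same for the moment, N m; "grip_width": opening from 0.0 (shut) to 1.0 (fully open).
Only numpy, scipy, OpenCV 4.12 (cv2) and the standard library are available. Lean on these libraries where they do the work, as an engineer would, in place of code of your own. Each camera call takes 0.05 s, during which the arm holds its last target.

## Working session

There is one attempt and no reset: what is moved stays moved. The work goes in short steps, Python scripts to look and compute and a tool call to move; the robot and the scene stay as the last step left them, time stands still between calls to the robot, and variables do not carry over. Pictures are saved under pics/ and viewed, and the job is handed in when it is done.

Besides the shell and the picture viewer there is one more tool, called after "Call:" by a JSON object that holds its "fn" and its "kwargs". move_arm: Moves the arm, as the interface text tells. Shift numbers are shares of 200 mm and turn numbers shares of 45 degrees, none past 1 either way. Its arguments: {"type":"object","properties":{"claw":{"type":"array","items":{"type":"number"}},"dp":{"type":"array","items":{"type":"array","items":{"type":"number"}}},"turn":{"type":"array","items":{"type":"array","items":{"type":"number"}}},"grip_force":{"type":"number"}},"required":["claw","dp","turn"]}

```bash
mkdir -p pics; python3 - <<'E'
from workcell import manip, cams
import cv2, numpy as np
np.set_printoptions(precision=4,suppress=True)
o=manip.get_obs(); print(o)
for n in ["scene","side","wrist"]:
    im=cams.camera(n); cv2.imwrite(f"pics/{n}0.png",im[:,:,::-1]); print(n,cams.camera_info(n))
E
```

```text
{'clock': 0.0, 'joint_pos': array([-1.2716,  0.3329, -0.0647,  1.461 ,  0.0216,  1.3499, -0.0885]), 'joint_velocities': array([-0.0002,  0.0005, -0.    ,  0.0006,  0.0003, -0.    , -0.0004]), 'tau': array([  0.001 , -62.5457,   0.0499, -39.1614,   0.0162,   0.0099,
        -0.    ]), 'position': array([0.1976, 0.5925, 0.2305]), 'ee_rot': array([ 0.8113,  0.5847, -0.0006,  0.0005]), 'ft_force': array([ 0.1558,  0.1327, -0.8478]), 'torque': array([ 0.0158, -0.0294, -0.0254]), 'grip_width': 1.0011360831623588}
scene {'fx': 398.8943116347486, 'fy': 398.8943116347486, 'cx': 314.76932705448917, 'cy': 192.8781164710752, 'dist': array([-0.0886,  0.    ,  0.    ,  0.    ,  0.    ]), 'pose': array([[-0.8338,  0.2921, -0.4685,  1.1425],
       [ 0.5521,  0.4402, -0.7081,  0.7556],
       [-0.0006, -0.8491, -0.5283,  0.654 ],
       [ 0.    ,  0.    ,  0.    ,  1.    ]])}
side {'fx': 402.7316479058314, 'fy': 402.7316479058314, 'cx': 323.692165769384, 'cy': 203.24439815001446, 'dist': array([-0.0338,  0.    ,  0.    ,  0.    ,  0.    ]), 'pose': array([[-0.7249, -0.4161,  0.5489,  0.143 ],
       [-0.6888,  0.4365, -0.5788,  0.4788],
       [ 0.0012, -0.7977, -0.6031,  0.6209],
       [ 0.    ,  0.    ,  0.    ,  1.    ]])}
wrist {'fx': 283.91639145135883, 'fy': 283.91639145135883, 'cx': 317.4398382158699, 'cy': 198.51126510674055, 'dist': array([-0.0012,  0.    ,  0.    ,  0.    ,  0.    ]), 'tool_from_camera': array([[ 1.    ,  0.0001,  0.0016, -0.0006],
       [-0.0006,  0.9618,  0.2737, -0.0697],
       [-0.0015, -0.2737,  0.9618, -0.1433],
       [ 0.    ,  0.    ,  0.    ,  1.    ]])}
```

View pics/scene0.png

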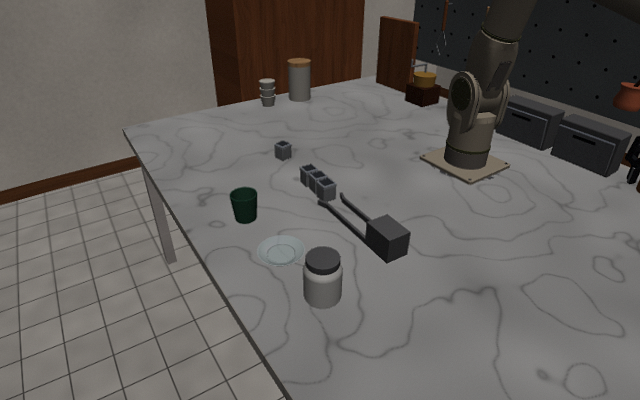

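View pics/side0.png

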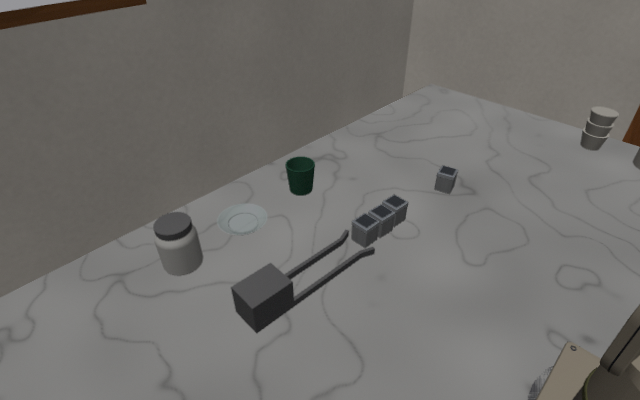

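View pics/wrist0.png

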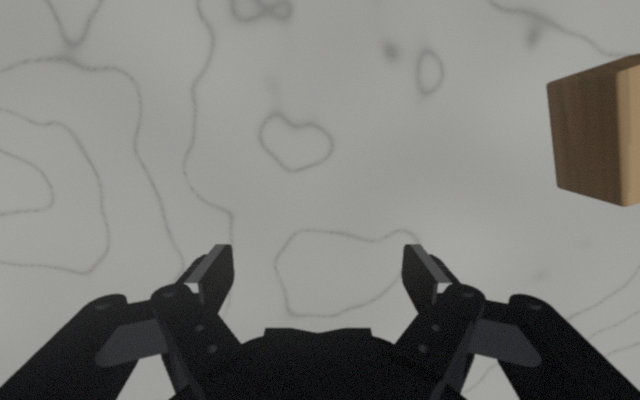

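The pictures show the row at about (318,182) in scene and (380,220) in side, and the lone tin at (283,150) and (446,180). The rack box is at (387,238) and (263,297). Next I zoom in on these.

```bash
python3 - <<'E'
import cv2
im=cv2.imread("pics/scene0.png"); cv2.imwrite("pics/sceneA.png",cv2.resize(im[130:270,260:420],None,fx=5,fy=4.2857,interpolation=cv2.INTER_CUBIC)) 
im=cv2.imread("pics/side0.png"); cv2.imwrite("pics/sideA.png",cv2.resize(im[155:335,225:465],None,fx=10/3,fy=10/3,interpolation=cv2.INTER_CUBIC))
E
```

```text
(no output)
```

View pics/sceneA.png

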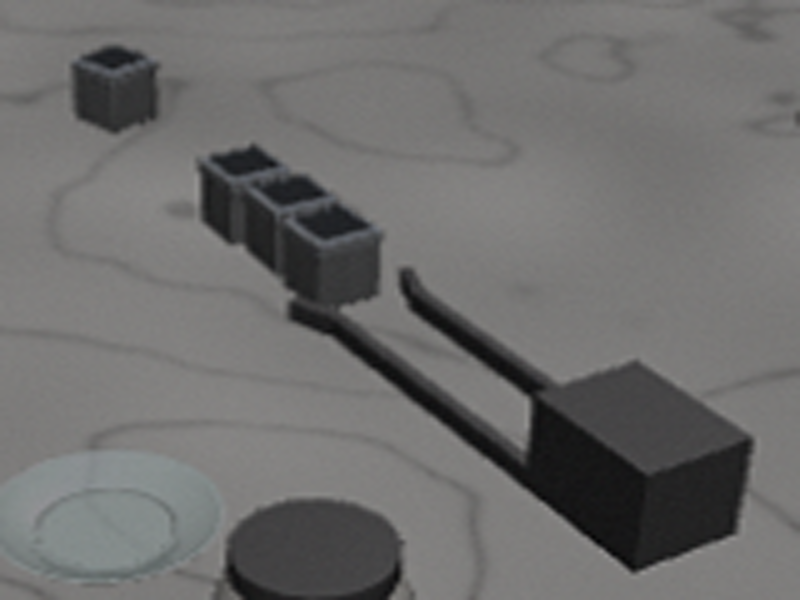

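View pics/sideA.png

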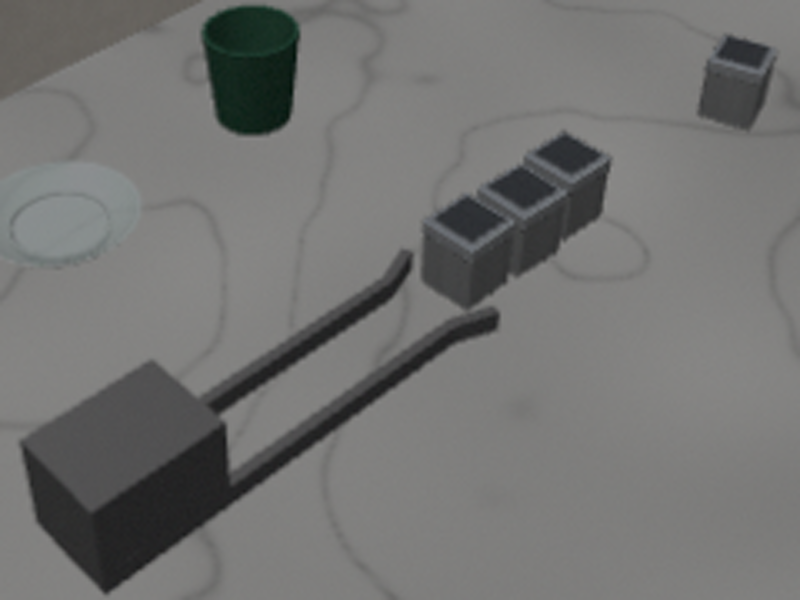

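```bash
cat > h.py <<'E'
import numpy as np, cv2
from workcell import manip, cams
np.set_printoptions(precision=4,suppress=True)
from scipy.spatial.transform import Rotation as R
def ray(n,uv,pose=None,info=None):
    i=info or cams.camera_info(n); K=np.array([[i['fx'],0,i['cx']],[0,i['fy'],i['cy']],[0,0,1]])
    if pose is None:
        if 'pose' in i: pose=i['pose']
    p=cv2.undistortPoints(np.array(uv,float).reshape(-1,1,2),K,np.array(i['dist'])).reshape(-1,2)
    d=np.c_[p,np.ones(len(p))]@pose[:3,:3].T
    return pose[:3,3],d/np.linalg.norm(d,axis=1)[:,None]
def onz(n,uv,z,pose=None):
    o,d=ray(n,uv,pose); return o+d*((z-o[2])/d[:,2])[:,None]
def tri(l):
    # l: list of (origin, dir) -> point, resid
    A=sum(np.eye(3)-np.outer(d,d) for o,d in l); b=sum((np.eye(3)-np.outer(d,d))@o for o,d in l)
    p=np.linalg.solve(A,b); return p,[np.linalg.norm((np.eye(3)-np.outer(d,d))@(p-o)) for o,d in l]
def wristpose(o):
    T=np.eye(4);T[:3,:3]=R.from_quat(o['ee_rot']).as_matrix();T[:3,3]=o['position']
    return T@cams.camera_info('wrist')['tool_from_camera']
E
python3 - <<'E'
from h import *
S=lambda l:[(260+u/5,130+v/4.2857) for u,v in l]
D=lambda l:[(225+u*.3,155+v*.3) for u,v in l]
hs=S([(635,360),(752,438),(648,478),(530,393)]); hd=D([(152,360),(225,425),(92,510),(22,440)])
print(onz('scene',hs,.07)); print(onz('side',hd,.07))
# tin tops: lone, t3,t2,t1 top centres
ts=S([(114,58),(244,162),(290,190),(333,221)]); td=D([(745,53),(567,152),(523,190),(469,220)])
print(onz('scene',ts,.056)); print(onz('side',td,.056))
a=[ray('scene',[p]) for p in ts];b=[ray('side',[p]) for p in td]
for (o,d),(o2,d2) in zip(a,b): print(tri([(o,d[0]),(o2,d2[0])]))
E
```

```text
[[0.527  0.1605 0.07  ]
 [0.5318 0.2492 0.07  ]
 [0.5978 0.2476 0.07  ]
 [0.5933 0.1564 0.07  ]]
[[0.5878 0.1559 0.07  ]
 [0.522  0.1605 0.07  ]
 [0.5291 0.246  0.07  ]
 [0.5927 0.2428 0.07  ]]
[[ 0.5236 -0.3852  0.056 ]
 [ 0.5451 -0.1813  0.056 ]
 [ 0.5444 -0.1302  0.056 ]
 [ 0.5477 -0.0796  0.056 ]]
[[ 0.5175 -0.3902  0.056 ]
 [ 0.5428 -0.1866  0.056 ]
 [ 0.5392 -0.1305  0.056 ]
 [ 0.5457 -0.0802  0.056 ]]
(array([ 0.5193, -0.3939,  0.0525]), [np.float64(0.0009280240888384551), np.float64(0.0009280240888383821)])
(array([ 0.5428, -0.1861,  0.0546]), [np.float64(0.001415038552656678), np.float64(0.0014150385526566724)])
(array([ 0.5415, -0.1342,  0.0529]), [np.float64(0.0003113818667990218), np.float64(0.0003113818667990959)])
(array([ 0.5465, -0.0813,  0.0548]), [np.float64(5.1860898637724226e-05), np.float64(5.1860898637625963e-05)])
```

```bash
cat >> h.py <<'E'
def plan(pos,ang=None,n=None,o=None,step=.038):
    """pos world target, ang = world angle (deg) of tool x (tool straight down)"""
    o=o or manip.get_obs(); Rm=R.from_quat(o['ee_rot']); p=o['position']
    if ang is None: ang=np.degrees(np.arctan2(*Rm.as_matrix()[1::-1,0]))
    c,s=np.cos(np.radians(ang)),np.sin(np.radians(ang))
    Rt=R.from_matrix(np.array([[c,s,0],[s,-c,0],[0,0,-1]]))
    rv=(Rm.inv()*Rt).as_rotvec(); d=np.array(pos)-p
    n=n or int(max(np.ceil(np.linalg.norm(d)/step),np.ceil(np.degrees(np.linalg.norm(rv))/6.5),1))
    st=R.from_rotvec(rv/n)
    rows=[];Rc=Rm
    for k in range(n):
        rows.append((Rc.inv().apply(d/n)/.2).round(4).tolist()); Rc=Rc*st
    print(n,"from",p,"dist",np.linalg.norm(d),"rot deg",np.degrees(rv))
    for i in range(0,n,8): print("dp",rows[i:i+8])
    print("turn",(np.degrees(rv/n)/45).round(4).tolist())
def frame():
    o=manip.get_obs(); M=R.from_quat(o['ee_rot']).as_matrix(); print(o['clock'],o['position'],'xang',np.degrees(np.arctan2(M[1,0],M[0,0])),'tilt',np.degrees(np.arccos(-M[2,2])),'F',o['ft_force'],'grip',o['grip_width']); return o
E
python3 -c "
from h import *
plan([.55,.0,.32],-3)"
```

```text
19 from [0.1976 0.5926 0.2307] dist 0.6952657487612959 rot deg [ 0.0439  0.0501 74.5638]
dp [[-0.1186, 0.1373, -0.0234], [-0.109, 0.1451, -0.0234], [-0.0988, 0.1522, -0.0234], [-0.0881, 0.1586, -0.0234], [-0.0771, 0.1643, -0.0234], [-0.0656, 0.1692, -0.0234], [-0.0539, 0.1733, -0.0234], [-0.0419, 0.1765, -0.0234]]
dp [[-0.0297, 0.179, -0.0234], [-0.0174, 0.1806, -0.0235], [-0.005, 0.1814, -0.0235], [0.0074, 0.1813, -0.0235], [0.0198, 0.1804, -0.0235], [0.0321, 0.1786, -0.0235], [0.0442, 0.176, -0.0235], [0.0562, 0.1725, -0.0235]]
dp [[0.0679, 0.1683, -0.0235], [0.0792, 0.1632, -0.0235], [0.0902, 0.1574, -0.0235]]
turn [0.0001, 0.0001, 0.0872]
```

Call:
{"fn": "move_arm", "kwargs": {"claw": [1,1,1,1,1,1,1,1], "dp": [[-0.119,0.137,-0.023],[-0.109,0.145,-0.023],[-0.099,0.152,-0.023],[-0.088,0.159,-0.023],[-0.077,0.164,-0.023],[-0.066,0.169,-0.023],[-0.054,0.173,-0.023],[-0.042,0.177,-0.023]], "turn": [[0,0,0.087],[0,0,0.087],[0,0,0.087],[0,0,0.087],[0,0,0.087],[0,0,0.087],[0,0,0.087],[0,0,0.087]]}}

```text
clock: 0.82
position: [0.3465, 0.3416, 0.2682]
ee_rot: [0.94, 0.342, -0.0, -0.0]
ft_force: [1.4, 0.1, 0.9]
grip_width: 1.001
```

Call:
{"fn": "move_arm", "kwargs": {"claw": [1,1,1,1,1,1,1,1], "dp": [[-0.03,0.179,-0.023],[-0.017,0.181,-0.023],[-0.005,0.181,-0.023],[0.007,0.181,-0.023],[0.02,0.18,-0.023],[0.032,0.179,-0.023],[0.044,0.176,-0.023],[0.056,0.173,-0.023]], "turn": [[0,0,0.087],[0,0,0.087],[0,0,0.087],[0,0,0.087],[0,0,0.087],[0,0,0.087],[0,0,0.087],[0,0,0.087]]}}

```text
clock: 1.48
position: [0.4952, 0.0922, 0.3052]
ee_rot: [0.997, 0.076, 0.0, -0.0]
ft_force: [1.6, 0.8, 0.2]
grip_width: 0.999
```

Call:
{"fn": "move_arm", "kwargs": {"claw": [1,1,1,1], "dp": [[0.068,0.168,-0.023],[0.079,0.163,-0.023],[0.09,0.157,-0.023],[0,0,0]], "turn": [[0,0,0.087],[0,0,0.087],[0,0,0.087],[0,0,0]]}}

```text
clock: 1.82
position: [0.5524, -0.0066, 0.3193]
ee_rot: [1.0, -0.031, 0.001, 0.001]
ft_force: [-0.3, -1.4, -0.8]
grip_width: 1.0
```

```bash
python3 - <<'E'
from h import *
o=frame(); im=cams.camera('wrist'); cv2.imwrite('pics/w1.png',im[:,:,::-1]); np.save('w1.npy',wristpose(o))
E
```

```text
1.8167 [ 0.5524 -0.0066  0.3193] xang -3.555040991139221 tilt 0.19920044370915602 F [-0.3459 -1.4238 -0.8337] grip 0.9997556669810564
```

View pics/w1.png

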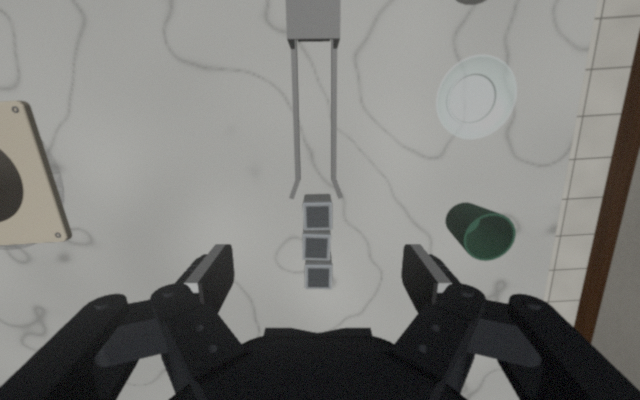

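The wrist view shows the rack's rails at x≈297 and 333 px, the mouth flare at v≈190, the row at (317,217), (316,248) and (318,277), the cup at (480,230) and the saucer at (476,97). I'll zoom in to fit it more closely.

```bash
python3 - <<'E'
import cv2
im=cv2.imread("pics/w1.png"); a=cv2.resize(im[180:300,270:370],None,fx=5,fy=5,interpolation=cv2.INTER_CUBIC);cv2.imwrite("pics/w1a.png",a)
a=cv2.resize(im[25:205,270:370],None,fx=5,fy=10/3,interpolation=cv2.INTER_CUBIC);cv2.imwrite("pics/w1b.png",a)
E
```

```text
(no output)
```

View pics/w1a.png

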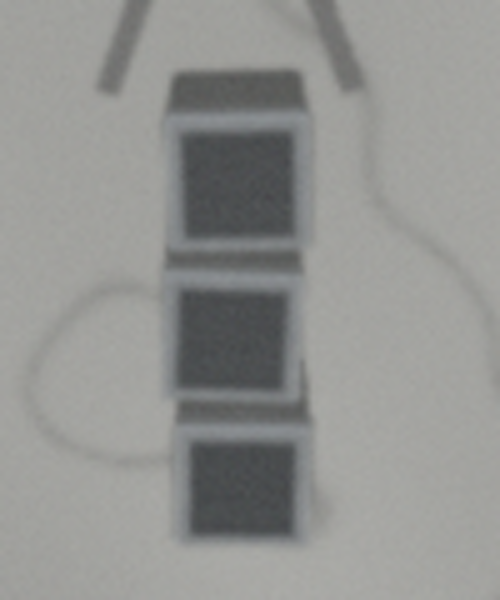

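View pics/w1b.png

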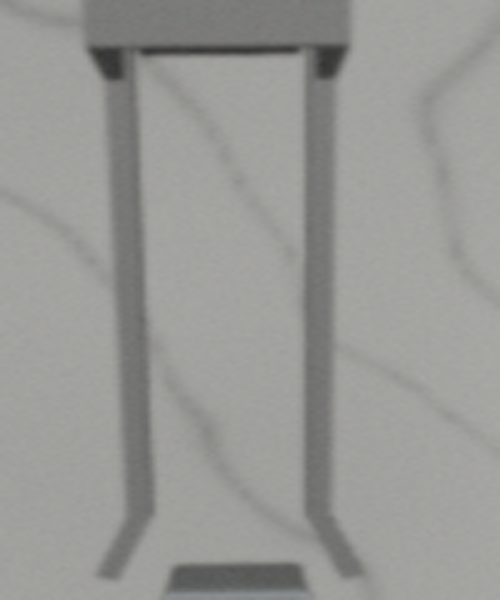

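```bash
cat > m.py <<'E'
from h import *
P=np.load('w1.npy')
B=lambda l:[(270+u/5,25+v*.3) for u,v in l]
A=lambda l:[(270+u/5,180+v/5) for u,v in l]
lo=onz('wrist',B([(106,80),(116,300),(125,512)]),.016,P); ro=onz('wrist',B([(335,80),(333,300),(332,512)]),.016,P)
li=onz('wrist',B([(138,80),(153,512)]),.016,P); ri=onz('wrist',B([(305,80),(306,512)]),.016,P)
print('outer',lo,ro,np.linalg.norm(lo-ro,axis=1)); print('inner',li,ri)
hd=onz('wrist',B([(88,46),(350,46)]),.07,P); print('hood front',hd,np.linalg.norm(hd[0]-hd[1]))
mouth=(lo[2]+ro[2])/2; far=(lo[0]+ro[0])/2; x=(far-mouth)[:2]; 
hm=hd.mean(0); print('mouth',mouth,'dir deg',np.degrees(np.arctan2(x[1],x[0])),'via hood',np.degrees(np.arctan2(*(hm-mouth)[1::-1])),np.linalg.norm((hm-mouth)[:2]))
print('edges dirs',[np.degrees(np.arctan2(*(e[0]-e[-1])[1::-1])) for e in (lo,ro)])
for c in ([(165,113),(313,113),(308,248),(168,250)],[(165,270),(302,270),(298,398),(165,398)],[(175,422),(312,422),(305,543),(177,543)]):
    w=onz('wrist',A(c),.056,P); print('tin',w.mean(0),np.linalg.norm(w-np.roll(w,1,0),axis=1))
print('cup rim', onz('wrist',[(467,235),(515,235),(490,212),(490,260)],.08,P))
E
python3 m.py
```

```text
outer [[ 0.5256  0.158   0.016 ]
 [ 0.5208  0.0681  0.016 ]
 [ 0.5154 -0.0295  0.016 ]] [[ 0.5906  0.1541  0.016 ]
 [ 0.5862  0.0641  0.016 ]
 [ 0.5817 -0.0337  0.016 ]] [0.0651 0.0655 0.0664]
inner [[ 0.5347  0.1575  0.016 ]
 [ 0.5244 -0.0301  0.016 ]] [[ 0.5821  0.1546  0.016 ]
 [ 0.5733 -0.0331  0.016 ]]
hood front [[0.5258 0.1581 0.07  ]
 [0.5906 0.1542 0.07  ]] 0.06490555316017477
mouth [ 0.5485 -0.0316  0.016 ] dir deg 87.07481431026567 via hood 87.04756008602655 0.18800153941223927
edges dirs [np.float64(86.88349456571954), np.float64(87.26604214567085)]
tin [ 0.5485 -0.0816  0.056 ] [0.044  0.0442 0.0433 0.043 ]
tin [ 0.5436 -0.1321  0.056 ] [0.0438 0.0423 0.0438 0.0422]
tin [ 0.5434 -0.1847  0.056 ] [0.0441 0.0437 0.0442 0.0419]
cup rim [[ 0.7643 -0.1154  0.08  ]
 [ 0.8343 -0.1198  0.08  ]
 [ 0.7941 -0.0819  0.08  ]
 [ 0.8021 -0.1583  0.08  ]]
```

```bash
python3 -c "
from h import *
plan([.525,-.31,.28],-3)"
```

```text
9 from [ 0.5514 -0.0033  0.3188] dist 0.31023494945884394 rot deg [ 0.0949 -0.0275 -0.2434]
dp [[-0.005, 0.1709, 0.0218], [-0.0051, 0.1709, 0.0218], [-0.0052, 0.1709, 0.0218], [-0.0053, 0.1709, 0.0217], [-0.0053, 0.1709, 0.0217], [-0.0054, 0.1709, 0.0217], [-0.0055, 0.1709, 0.0216], [-0.0056, 0.1709, 0.0216]]
dp [[-0.0057, 0.1709, 0.0216]]
turn [0.0002, -0.0001, -0.0006]
```

Call:
{"fn": "move_arm", "kwargs": {"claw": [1,1,1,1,1,1,1,1], "dp": [[-0.005,0.171,0.022],[-0.005,0.171,0.022],[-0.005,0.171,0.022],[-0.005,0.171,0.022],[-0.005,0.171,0.022],[-0.005,0.171,0.022],[-0.005,0.171,0.022],[-0.005,0.171,0.022]], "turn": [[0,0,0],[0,0,0],[0,0,0],[0,0,0],[0,0,0],[0,0,0],[0,0,0],[0,0,0]]}}

```text
clock: 2.53
position: [0.529, -0.2725, 0.2831]
ee_rot: [1.0, -0.024, 0.0, -0.001]
ft_force: [-0.6, 0.1, 0.5]
grip_width: 1.001
```

Call:
{"fn": "move_arm", "kwargs": {"claw": [1,1,1,1,1], "dp": [[-0.005,0.171,0.022],[0,0,0],[0,0,0],[0,0,0],[0,0,0]], "turn": [[0,0,0],[0,0,0],[0,0,0],[0,0,0],[0,0,0]]}}

```text
clock: 2.95
position: [0.5272, -0.3044, 0.2789]
ee_rot: [1.0, -0.023, 0.0, -0.001]
ft_force: [-0.1, -0.4, -0.3]
grip_width: 0.997
```

```bash
python3 - <<'E'
from h import *
o=frame(); im=cams.camera('wrist'); cv2.imwrite('pics/w2.png',im[:,:,::-1]); np.save('w2.npy',wristpose(o))
cv2.imwrite("pics/w2a.png",cv2.resize(im[120:280,230:410,::-1],None,fx=4,fy=3.75,interpolation=cv2.INTER_CUBIC))
E
```

```text
2.95 [ 0.5272 -0.3044  0.2789] xang -2.6667550691909456 tilt 0.061872684257714305 F [-0.124  -0.3987 -0.2945] grip 0.9972421627487137
```

View pics/w2.png

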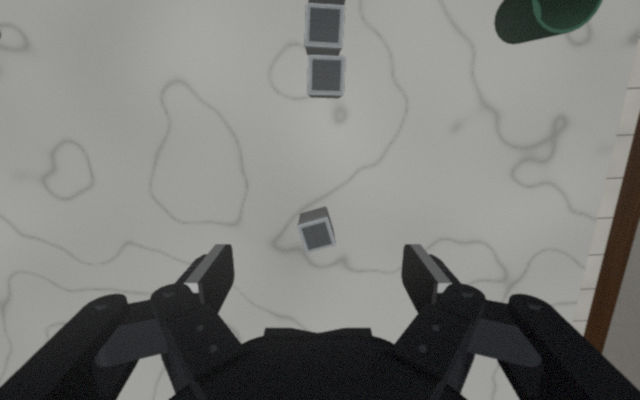

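View pics/w2a.png

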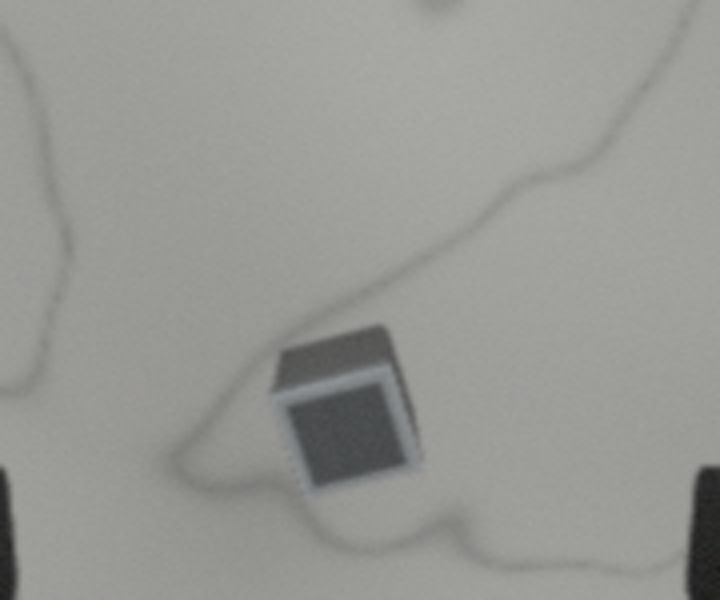

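```bash
python3 - <<'E'
from h import *
P=np.load('w2.npy')
w=onz('wrist',[(230+u/4,120+v/3.75) for u,v in [(272,394),(386,363),(422,465),(308,493)]],.056,P)
print(w,w.mean(0),np.linalg.norm(w-np.roll(w,1,0),axis=1))
for a,b in((0,1),(3,2)): print(np.degrees(np.arctan2(*(w[b]-w[a])[1::-1])))
for a,b in((0,3),(1,2)): print(90+np.degrees(np.arctan2(*(w[b]-w[a])[1::-1])))
print(onz('wrist',[(308,57),(345,57),(343,97),(308,97)],.056,P).mean(0))
# height check: triangulate tin4 centre wrist+scene+side
o,d=ray('wrist',[((230+347/4),(120+428.75/3.75))],P); l=[(o,d[0])]
o,d=ray('scene',[(260+114/5,130+58/4.2857)]); l.append((o,d[0]))
o,d=ray('side',[(225+745*.3,155+53*.3)]); l.append((o,d[0])); print(tri(l))
plan([w.mean(0)[0],w.mean(0)[1],.12],11)
E
```

```text
[[ 0.4969 -0.3755  0.056 ]
 [ 0.5366 -0.3653  0.056 ]
 [ 0.5477 -0.4063  0.056 ]
 [ 0.5071 -0.4159  0.056 ]] [ 0.522  -0.3907  0.056 ] [0.0416 0.0409 0.0424 0.0417]
14.452240165883925
13.326209224649217
14.1107081423405
15.180409322106982
[ 0.5425 -0.1888  0.056 ]
(array([ 0.5203, -0.3925,  0.053 ]), [np.float64(0.001812419072433638), np.float64(0.0008019696165952169), np.float64(0.001898113897250944)])
5 from [ 0.5272 -0.3044  0.2791] dist 0.1810478340708682 rot deg [ -0.0537  -0.0226 -13.6592]
dp [[-0.0012, 0.0866, 0.159], [-0.0053, 0.0864, 0.159], [-0.0094, 0.086, 0.159], [-0.0135, 0.0855, 0.159], [-0.0175, 0.0847, 0.1591]]
turn [-0.0002, -0.0001, -0.0607]
```

Call:
{"fn": "move_arm", "kwargs": {"claw": [1,1,1,1,1,1,1], "dp": [[-0.003,0.088,0.159],[-0.007,0.088,0.159],[-0.011,0.088,0.159],[-0.016,0.087,0.159],[-0.02,0.086,0.159],[0,0,0],[0,0,0]], "turn": [[0,0,-0.075],[0,0,-0.075],[0,0,-0.075],[0,0,-0.075],[0,0,-0.077],[0,0,0],[0,0,0]]}}

```text
clock: 3.58
position: [0.5205, -0.3935, 0.1186]
ee_rot: [0.992, 0.123, -0.001, -0.001]
ft_force: [0.3, 0.3, 0.6]
grip_width: 0.998
```

```bash
python3 - <<'E'
from h import *
o=frame(); im=cams.camera('wrist'); cv2.imwrite('pics/w3.png',im[:,:,::-1]); np.save('w3.npy',wristpose(o))
plan([.5208,-.392,.018],14.3)
E
```

```text
3.5833 [ 0.5205 -0.3935  0.1186] xang 14.106510328301747 tilt 0.1813123399704224 F [0.2773 0.2986 0.6227] grip 0.9981985312625853
3 from [ 0.5217 -0.3935  0.1205] dist 0.10254806869384092 rot deg [-0.0249 -0.0159 -0.1571]
dp [[-0.0009, -0.0027, 0.1709], [-0.0009, -0.0027, 0.1709], [-0.0009, -0.0027, 0.1709]]
turn [-0.0002, -0.0001, -0.0012]
```

View pics/w3.png

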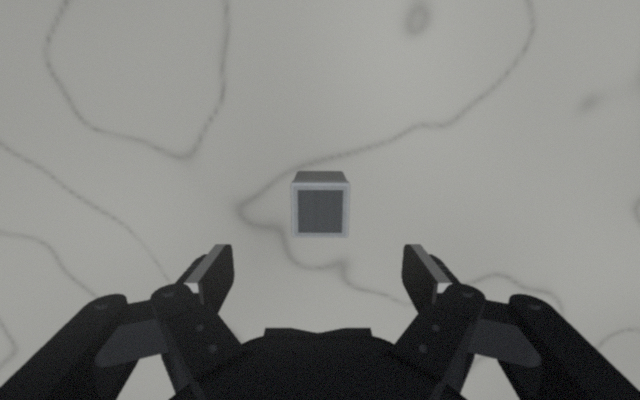

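The tin is now square in the jaws, its top spanning (291..350, 182..237). I'll recompute its centre.

```bash
python3 - <<'E'
from h import *
P=np.load('w3.npy'); w=onz('wrist',[(291,182),(350,182),(349,237),(292,237)],.056,P)
print(w.mean(0),np.linalg.norm(w-np.roll(w,1,0),axis=1), np.degrees(np.arctan2(*(w[1]-w[0])[1::-1])))
plan([w.mean(0)[0],w.mean(0)[1],.018],14.3)
E
```

```text
[ 0.5218 -0.3915  0.056 ] [0.044  0.0438 0.044  0.0447] 14.150943934040557
3 from [ 0.5217 -0.3935  0.1205] dist 0.10255155754340885 rot deg [-0.0249 -0.0159 -0.1571]
dp [[0.0009, -0.003, 0.1709], [0.0009, -0.003, 0.1709], [0.001, -0.003, 0.1709]]
turn [-0.0002, -0.0001, -0.0012]
```

Call:
{"fn": "move_arm", "kwargs": {"claw": [1,1,1,1,1,1,1,1], "dp": [[0.001,-0.003,0.1],[0.001,-0.003,0.1],[0.001,-0.003,0.1],[0,0,0.1],[0,0,0.07],[0,0,0.043],[0,0,0],[0,0,0]], "turn": [[0,0,0],[0,0,0],[0,0,0],[0,0,0],[0,0,0],[0,0,0],[0,0,0],[0,0,0]], "grip_force": 30}}

```text
clock: 4.3
position: [0.5219, -0.3925, 0.0185]
ee_rot: [0.992, 0.123, 0.001, 0.0]
ft_force: [-0.1, -0.2, -0.0]
grip_width: 1.0
```

Call:
{"fn": "move_arm", "kwargs": {"claw": [0.5,0.45,0.3,0,0,0,0,0], "dp": [[0,0,0],[0,0,0],[0,0,0],[0,0,0],[0,0,0],[0,0,0],[0,0,0],[0,0,0]], "turn": [[0,0,0],[0,0,0],[0,0,0],[0,0,0],[0,0,0],[0,0,0],[0,0,0],[0,0,0]]}}

```text
clock: 4.97
position: [0.5216, -0.3928, 0.0183]
ee_rot: [0.992, 0.123, 0.001, 0.0]
ft_force: [-0.1, 0.3, 5.9]
grip_width: 0.51
```

```bash
python3 - <<'E'
from h import *
o=frame(); im=cams.camera('wrist'); cv2.imwrite('pics/w4.png',im[:,:,::-1]); np.save('w4.npy',wristpose(o))
E
```

```text
4.9667 [ 0.5216 -0.3928  0.0183] xang 14.1392063652028 tilt 0.06801058093072665 F [-0.0916  0.2919  5.9304] grip 0.5096733236269234
```

View pics/w4.png

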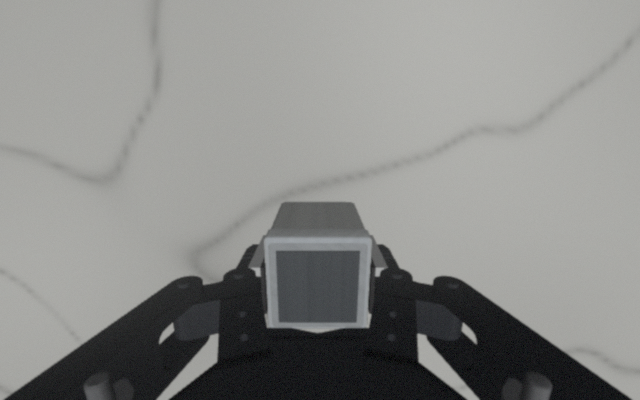

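```bash
python3 - <<'E'
from h import *
P=np.load('w4.npy'); w=onz('wrist',[(264,237),(373,237),(370,328),(268,328)],.056,P)
print(w.mean(0),np.linalg.norm(w-np.roll(w,1,0),axis=1))
o=manip.get_obs(); M=R.from_quat(o['ee_rot']).as_matrix(); print(M.T@(w.mean(0)-o['position']))
plan([.539,-.2375,.085],-3)
E
```

```text
[ 0.5213 -0.3916  0.056 ] [0.0436 0.0438 0.0437 0.0453]
[ 0.     -0.0012 -0.0377]
5 from [ 0.5216 -0.3928  0.0183] dist 0.16993090811613162 rot deg [ 0.0307 -0.0628 17.1408]
dp [[0.0549, -0.1463, -0.0667], [0.046, -0.1494, -0.0667], [0.037, -0.1518, -0.0667], [0.0278, -0.1538, -0.0667], [0.0186, -0.1552, -0.0667]]
turn [0.0001, -0.0003, 0.0762]
```

Call:
{"fn": "move_arm", "kwargs": {"claw": [0,0,0,0,0,0,0,0], "dp": [[0,0,-0.1],[0,0,-0.15],[0,0,-0.085],[0.055,-0.146,0],[0.046,-0.149,0],[0.037,-0.152,0],[0.028,-0.154,0],[0.019,-0.152,0]], "turn": [[0,0,0],[0,0,0],[0,0,0],[0,0,0.076],[0,0,0.076],[0,0,0.076],[0,0,0.076],[0,0,0.076]]}}

```text
clock: 5.68
position: [0.5385, -0.2362, 0.0843]
ee_rot: [1.0, -0.027, -0.0, -0.0]
ft_force: [1.3, -0.5, -0.8]
grip_width: 0.508
```

Call:
{"fn": "move_arm", "kwargs": {"claw": [0,0,0,0], "dp": [[0,0,0],[0,0,0],[0,0,0],[0,0,0]], "turn": [[0,0,0],[0,0,0],[0,0,0],[0,0,0]]}}

```text
clock: 6.02
position: [0.5382, -0.2393, 0.0845]
ee_rot: [1.0, -0.026, -0.0, 0.0]
ft_force: [-0.0, -0.7, -1.5]
grip_width: 0.513
```

```bash
python3 - <<'E'
from h import *
o=frame(); im=cams.camera('wrist'); cv2.imwrite('pics/w5.png',im[:,:,::-1]); np.save('w5.npy',wristpose(o))
plan([.539,-.238,.0195],-2.95)
E
```

```text
6.0167 [ 0.5382 -0.2393  0.0845] xang -3.029671826618505 tilt 0.03709901561075548 F [-0.0165 -0.7266 -1.509 ] grip 0.5128791251631505
2 from [ 0.5382 -0.2394  0.0845] dist 0.06502879382920133 rot deg [ 0.0319  0.0079 -0.1076]
dp [[0.0019, -0.0037, 0.1625], [0.0019, -0.0037, 0.1625]]
turn [0.0004, 0.0001, -0.0012]
```

View pics/w5.png

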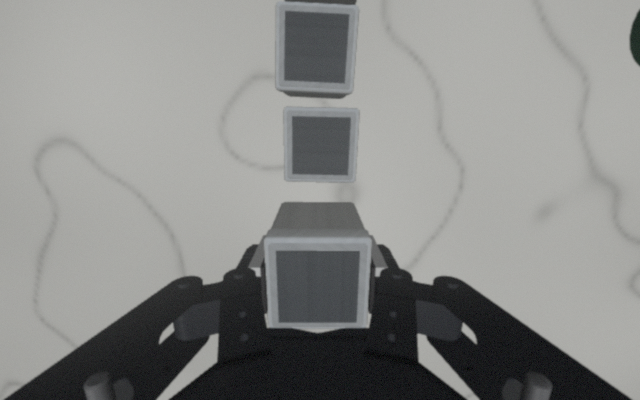

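Tin 4 is held square, and the top of tin 3 spans (284..358, 108..182). I'll measure the gap.

```bash
python3 - <<'E'
from h import *
P=np.load('w5.npy')
for c in ([(284,108),(359,109),(357,182),(285,181)],[(275,2),(358,4),(355,95),(277,91)]):
    w=onz('wrist',c,.056,P)
    print(w.mean(0),np.linalg.norm(w-np.roll(w,1,0),axis=1),[np.degrees(np.arctan2(*(w[b]-w[a])[1::-1])) for a,b in((0,1),(3,2))])
E
```

```text
[ 0.5429 -0.1868  0.056 ] [0.043  0.0433 0.0431 0.0445] [np.float64(-3.7240355422660607), np.float64(-3.8203206577127733)]
[ 0.5427 -0.1345  0.056 ] [0.044  0.0437 0.0452 0.0444] [np.float64(-4.184194887133226), np.float64(-5.7559157300109725)]
```

Call:
{"fn": "move_arm", "kwargs": {"claw": [0,0,0,0,0,0,0,0], "dp": [[0.004,0,0.1],[0,0,0.1],[0,0,0.08],[0,0,0.03],[0,0,0.012],[0,0,0.006],[0,0,0],[0,0,0]], "turn": [[0,0,0],[0,0,0],[0,0,0],[0,0,0],[0,0,0],[0,0,0],[0,0,0],[0,0,0]]}}

```text
clock: 6.73
position: [0.54, -0.2384, 0.0198]
ee_rot: [1.0, -0.026, 0.001, 0.0]
ft_force: [0.5, 0.5, -1.1]
grip_width: 0.514
```

Call:
{"fn": "move_arm", "kwargs": {"claw": [0,0,0,0], "dp": [[0,0,0.003],[0,0,0.003],[0,0,0],[0,0,0]], "turn": [[0,0,0],[0,0,0],[0,0,0],[0,0,0]]}}

```text
clock: 7.07
position: [0.54, -0.238, 0.0183]
ee_rot: [1.0, -0.026, 0.0, 0.0]
ft_force: [-0.1, 1.2, 3.5]
grip_width: 0.512
```

Call:
{"fn": "move_arm", "kwargs": {"claw": [0.7,0.9,1,1,1,1], "dp": [[0,0,0],[0,0,0],[0,0,0],[0,0,0],[0,0,0],[0,0,0]], "turn": [[0,0,0],[0,0,0],[0,0,0],[0,0,0],[0,0,0],[0,0,0]]}}

```text
clock: 7.57
position: [0.5395, -0.2379, 0.0176]
ee_rot: [1.0, -0.026, -0.0, -0.0]
ft_force: [-0.1, -0.4, -0.7]
grip_width: 1.001
```

Call:
{"fn": "move_arm", "kwargs": {"claw": [1,1,1,1,1,1], "dp": [[0,0,-0.1],[0,0,-0.15],[0,0.04,-0.15],[0,0.04,-0.1],[0,0,0],[0,0,0]], "turn": [[0,0,0],[0,0,0],[0,0,0],[0,0,0],[0,0,0],[0,0,0]]}}

```text
clock: 8.07
position: [0.5391, -0.2546, 0.1187]
ee_rot: [1.0, -0.026, 0.001, 0.0]
ft_force: [-0.2, -0.5, -0.6]
grip_width: 1.0
```

```bash
python3 - <<'E'
from h import *
o=frame(); im=cams.camera('wrist'); cv2.imwrite('pics/w6.png',im[:,:,::-1]); np.save('w6.npy',wristpose(o))
E
```

```text
8.0667 [ 0.5391 -0.2546  0.1187] xang -3.0040732623575095 tilt 0.12487158670803912 F [-0.1948 -0.4791 -0.6066] grip 0.9996031209988003
```

View pics/w6.png

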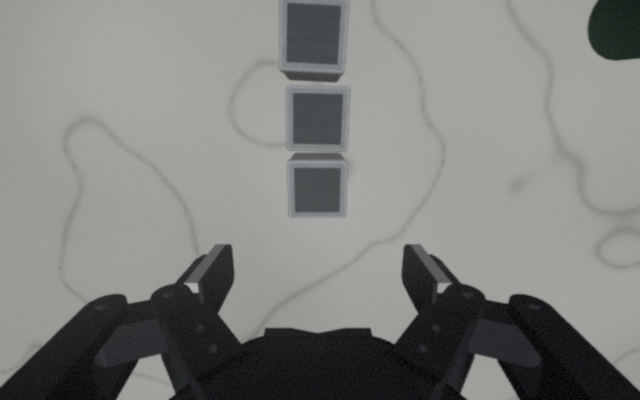

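```bash
python3 - <<'E'
from h import *
P=np.load('w6.npy'); m=np.array([.5485,-.0316]); a=np.radians(87.05); u=np.array([np.cos(a),np.sin(a)]); v=np.array([-u[1],u[0]])
for c in ([(279,-2),(351,-2),(346,73),(281,71)],[(285,85),(351,86),(349,153),(286,151)],[(287,159),(348,160),(347,217),(288,217)]):
    w=onz('wrist',c,.056,P); q=w.mean(0)[:2]
    print(q,'rack',(q-m)@u,(q-m)@v,[np.degrees(np.arctan2(*(w[b]-w[a])[1::-1])) for a,b in((0,1),(3,2))])
p=m-.285*u; print('start push', p); 
E
```

```text
[ 0.5431 -0.1345] rack -0.10306894503842397 0.00011729137234182581 [np.float64(-2.910693090357641), np.float64(-4.574810836611969)]
[ 0.5427 -0.1869] rack -0.15536317052756538 -0.0021661160369804647 [np.float64(-3.7646359593995933), np.float64(-4.797718974279973)]
[ 0.5399 -0.2367] rack -0.20522719518824895 -0.0019701103958501553 [np.float64(-3.9358125934279538), np.float64(-3.033783622868066)]
start push [ 0.5338 -0.3162]
```

```bash
python3 - <<'E'
from h import *
plan([.5356,-.302,.119],-2.95)
plan([.5356,-.302,.0225],-2.95,o=None)
E
```

```text
2 from [ 0.5386 -0.2537  0.1174] dist 0.04845865588462489 rot deg [-0.0276 -0.0067 -0.012 ]
dp [[-0.0013, 0.1211, -0.0041], [-0.0013, 0.1211, -0.0041]]
turn [-0.0003, -0.0001, -0.0001]
3 from [ 0.5386 -0.2537  0.1174] dist 0.10652957690781235 rot deg [-0.0276 -0.0067 -0.012 ]
dp [[-0.0009, 0.0808, 0.1581], [-0.0009, 0.0808, 0.1581], [-0.0009, 0.0807, 0.1581]]
turn [-0.0002, -0.0, -0.0001]
```

Call:
{"fn": "move_arm", "kwargs": {"claw": [0.15,0.15,0.15,0.15,0.15,0.15,0.15,0.15], "dp": [[-0.001,0.121,0],[-0.001,0.121,0],[0,0,0.1],[0,0,0.1],[0,0,0.12],[0,0,0.1],[0,0,0.055],[0,0,0]], "turn": [[0,0,0],[0,0,0],[0,0,0],[0,0,0],[0,0,0],[0,0,0],[0,0,0],[0,0,0]]}}

```text
clock: 8.78
position: [0.5338, -0.3007, 0.0192]
ee_rot: [1.0, -0.026, -0.003, -0.001]
ft_force: [-0.8, 0.4, 0.1]
grip_width: 0.147
```

Call:
{"fn": "move_arm", "kwargs": {"claw": [0.15,0.15,0.15,0.15], "dp": [[0,0,0],[0,0,0],[0,0,0],[0,0,0]], "turn": [[0,0,0],[0,0,0],[0,0,0],[0,0,0]]}}

```text
clock: 9.12
position: [0.5364, -0.3024, 0.0238]
ee_rot: [1.0, -0.026, 0.001, 0.0]
ft_force: [0.2, 0.0, 0.3]
grip_width: 0.144
```

```bash
python3 - <<'E'
from h import *
o=frame(); im=cams.camera('wrist'); cv2.imwrite('pics/w7.png',im[:,:,::-1]); np.save('w7.npy',wristpose(o))
m=np.array([.5485,-.0316]); a=np.radians(87.05); u=np.array([np.cos(a),np.sin(a)]); v=np.array([-u[1],u[0]])
q=o['position'][:2]-m; print(q@u,q@v)
E
```

```text
9.1167 [ 0.5364 -0.3024  0.0238] xang -2.9549131578649916 tilt 0.09806154978024377 F [0.1809 0.0053 0.3496] grip 0.14381550242760474
-0.2711022497526954 -0.0018908772537856234
```

View pics/w7.png

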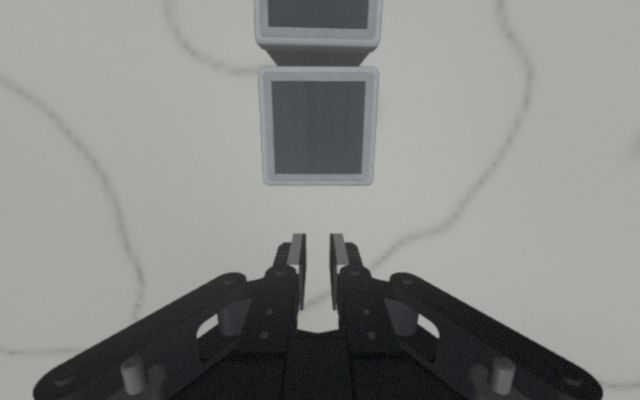

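Call:
{"fn": "move_arm", "kwargs": {"claw": [0.15,0.15,0.15,0.15,0.15,0.15,0.15,0.15], "dp": [[-0.004,-0.015,0],[0,-0.015,0],[0,-0.015,0],[0,-0.015,0],[0,-0.015,0],[0,-0.015,0],[0,-0.015,0],[0,-0.015,0]], "turn": [[0,0,0],[0,0,0],[0,0,0],[0,0,0],[0,0,0],[0,0,0],[0,0,0],[0,0,0]]}}

```text
clock: 9.83
position: [0.5363, -0.2778, 0.0226]
ee_rot: [1.0, -0.026, -0.0, -0.0]
ft_force: [0.4, 0.1, -0.5]
grip_width: 0.149
```

Call:
{"fn": "move_arm", "kwargs": {"claw": [0.15,0.15,0.15,0.15,0.15,0.15,0.15,0.15], "dp": [[0,-0.01,0],[0,-0.01,0],[0,-0.01,0],[0,-0.01,0],[0,-0.01,0],[0,-0.01,0],[0,-0.01,0],[0,-0.01,0]], "turn": [[0,0,0],[0,0,0],[0,0,0],[0,0,0],[0,0,0],[0,0,0],[0,0,0],[0,0,0]]}}

```text
clock: 10.5
position: [0.537, -0.2623, 0.0227]
ee_rot: [1.0, -0.026, 0.0, 0.0]
ft_force: [0.6, -1.5, -0.4]
grip_width: 0.152
```

Call:
{"fn": "move_arm", "kwargs": {"claw": [0.15,0.15,0.15,0.15,0.15,0.15,0.15,0.15], "dp": [[0,-0.012,0],[0,-0.012,0],[0,-0.012,0],[0,-0.012,0],[0,-0.012,0],[0,-0.012,0],[0,-0.012,0],[0,-0.012,0]], "turn": [[0,0,0],[0,0,0],[0,0,0],[0,0,0],[0,0,0],[0,0,0],[0,0,0],[0,0,0]]}}

```text
clock: 11.17
position: [0.5379, -0.2431, 0.0227]
ee_rot: [1.0, -0.026, -0.0, 0.0]
ft_force: [-0.0, -4.5, -0.6]
grip_width: 0.154
```

```bash
cat >> h.py <<'E'
m=np.array([.5485,-.0316]); a_=np.radians(87.05); u=np.array([np.cos(a_),np.sin(a_)]); v=np.array([-u[1],u[0]])
def look(k):
    o=frame(); q=o['position'][:2]-m; print('rack',q@u,q@v)
    im=cams.camera('wrist'); cv2.imwrite(f'pics/w{k}.png',im[:,:,::-1]); np.save(f'w{k}.npy',wristpose(o))
E
python3 -c "
from h import *
look(8)"
```

```text
11.1667 [ 0.5379 -0.2431  0.0227] xang -2.9674123520427353 tilt 0.020361829923905606 F [-0.0496 -4.46   -0.6442] grip 0.15381248113141854
rack -0.21180804369076645 -0.00034016803487511296
```

View pics/w8.png

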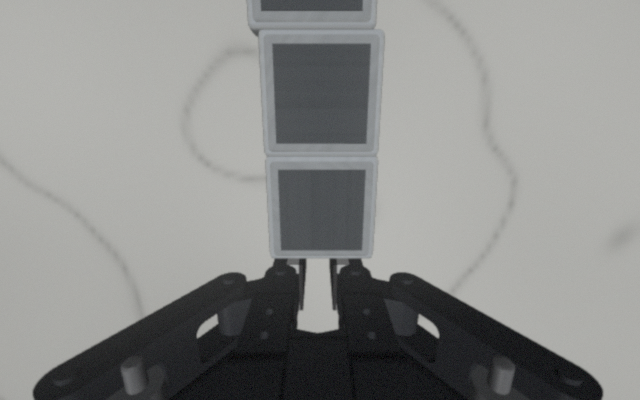

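Call:
{"fn": "move_arm", "kwargs": {"claw": [0.15,0.15,0.15,0.15,0.15,0.15,0.15,0.15], "dp": [[0,-0.01,0],[0,-0.01,0],[0,-0.01,0],[0,-0.01,0],[0,-0.01,0],[0,-0.01,0],[0,-0.01,0],[0,-0.01,0]], "turn": [[0,0,0],[0,0,0],[0,0,0],[0,0,0],[0,0,0],[0,0,0],[0,0,0],[0,0,0]]}}

```text
clock: 11.88
position: [0.5389, -0.2269, 0.0227]
ee_rot: [1.0, -0.026, 0.0, -0.0]
ft_force: [-0.7, -3.1, 0.2]
grip_width: 0.148
```

Call:
{"fn": "move_arm", "kwargs": {"claw": [0.15,0.15,0.15,0.15,0.15,0.15,0.15,0.15], "dp": [[0,-0.012,0],[0,-0.012,0],[0,-0.012,0],[0,-0.012,0],[0,-0.012,0],[0,-0.012,0],[0,-0.012,0],[0,-0.012,0]], "turn": [[0,0,0],[0,0,0],[0,0,0],[0,0,0],[0,0,0],[0,0,0],[0,0,0],[0,0,0]]}}

```text
clock: 12.55
position: [0.5399, -0.2077, 0.0227]
ee_rot: [1.0, -0.026, -0.0, -0.0]
ft_force: [-0.4, -4.1, -0.1]
grip_width: 0.146
```

```bash
python3 - <<'E'
from h import *
look(9)
for n in ('side','scene'):
    im=cams.camera(n); c=im[155:335,225:465] if n=='side' else im[130:270,260:420]
    cv2.imwrite(f'pics/{n}9.png',cv2.resize(c[:,:,::-1],(800,600),interpolation=cv2.INTER_CUBIC))
E
```

```text
12.55 [ 0.5399 -0.2077  0.0227] xang -2.9598500375279038 tilt 0.005272253920103175 F [-0.4011 -4.0688 -0.1356] grip 0.14648969903066134
rack -0.1762806229318066 -0.000425249151649446
```

View pics/w9.png

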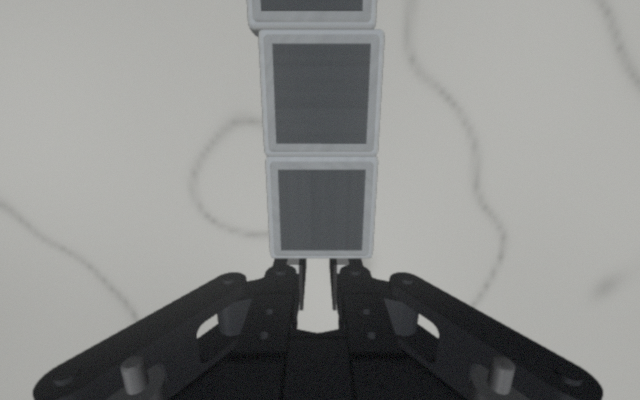

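View pics/scene9.png

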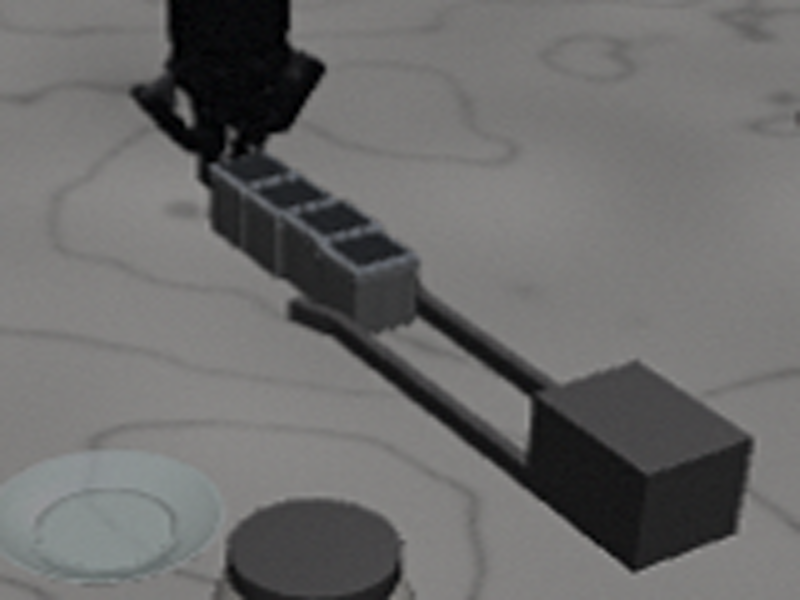

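View pics/side9.png

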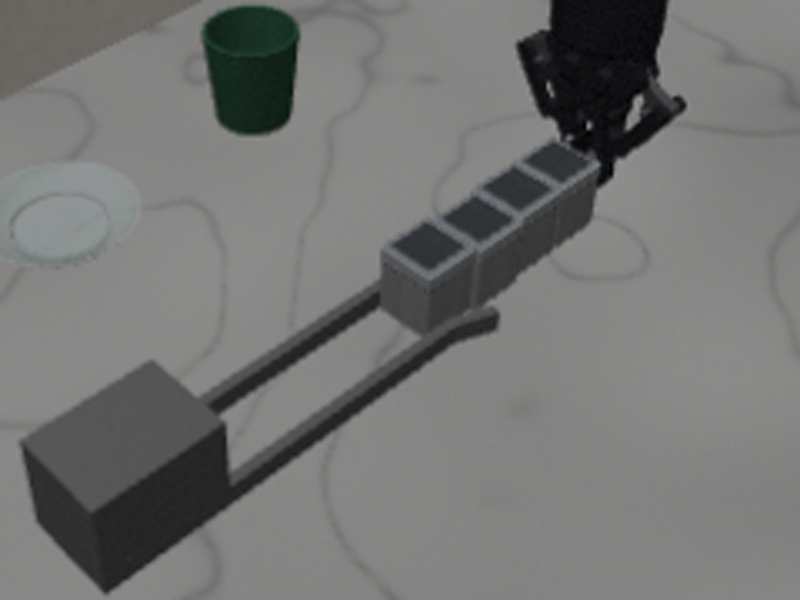

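Call:
{"fn": "move_arm", "kwargs": {"claw": [0.15,0.15,0.15,0.15,0.15,0.15,0.15,0.15], "dp": [[0,-0.012,0],[0,-0.012,0],[0,-0.012,0],[0,-0.012,0],[0,-0.012,0],[0,-0.012,0],[0,-0.012,0],[0,-0.012,0]], "turn": [[0,0,0],[0,0,0],[0,0,0],[0,0,0],[0,0,0],[0,0,0],[0,0,0],[0,0,0]]}}

```text
clock: 13.37
position: [0.5408, -0.1885, 0.0227]
ee_rot: [1.0, -0.026, -0.0, -0.0]
ft_force: [-0.1, -3.6, -0.2]
grip_width: 0.154
```

Call:
{"fn": "move_arm", "kwargs": {"claw": [0.15,0.15,0.15,0.15,0.15,0.15,0.15,0.15], "dp": [[0,-0.012,0],[0,-0.012,0],[0,-0.012,0],[0,-0.012,0],[0,-0.012,0],[0,-0.012,0],[0,-0.012,0],[0,-0.012,0]], "turn": [[0,0,0],[0,0,0],[0,0,0],[0,0,0],[0,0,0],[0,0,0],[0,0,0],[0,0,0]]}}

```text
clock: 14.03
position: [0.5418, -0.1693, 0.0226]
ee_rot: [1.0, -0.026, -0.0, -0.0]
ft_force: [0.5, -4.0, 0.0]
grip_width: 0.144
```

Call:
{"fn": "move_arm", "kwargs": {"claw": [0.15,0.15,0.15,0.15,0.15,0.15,0.15,0.15], "dp": [[0,-0.012,0],[0,-0.012,0],[0,-0.012,0],[0,-0.012,0],[0,-0.012,0],[0,-0.012,0],[0,-0.012,0],[0,-0.012,0]], "turn": [[0,0,0],[0,0,0],[0,0,0],[0,0,0],[0,0,0],[0,0,0],[0,0,0],[0,0,0]]}}

```text
clock: 14.7
position: [0.5428, -0.1501, 0.0227]
ee_rot: [1.0, -0.026, 0.0, -0.0]
ft_force: [0.4, -3.3, -0.5]
grip_width: 0.147
```

```bash
python3 - <<'E'
from h import *
look(10)
for n in ('side','scene'):
    im=cams.camera(n); c=im[155:335,225:465] if n=='side' else im[130:270,260:420]
    cv2.imwrite(f'pics/{n}10.png',cv2.resize(c[:,:,::-1],(800,600),interpolation=cv2.INTER_CUBIC))
E
```

```text
14.7 [ 0.5428 -0.1501  0.0227] xang -2.958319397813728 tilt 0.008687407182572975 F [ 0.3757 -3.2934 -0.5052] grip 0.14745089680187995
rack -0.11863487618010879 -0.00043008478560489896
```

View pics/w10.png

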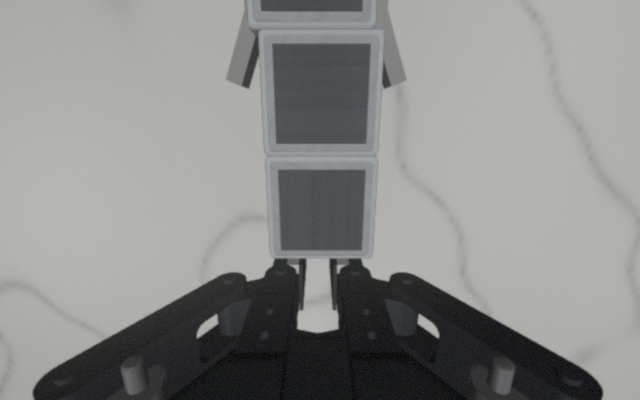

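View pics/side10.png

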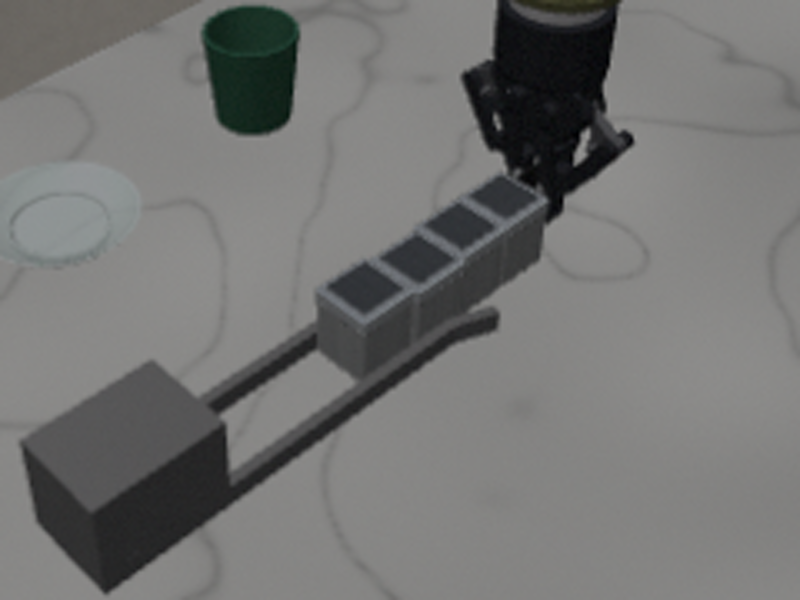

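Call:
{"fn": "move_arm", "kwargs": {"claw": [0.15,0.15,0.15,0.15,0.15,0.15,0.15,0.15], "dp": [[0,-0.012,0],[0,-0.012,0],[0,-0.012,0],[0,-0.012,0],[0,-0.012,0],[0,-0.012,0],[0,-0.012,0],[0,-0.012,0]], "turn": [[0,0,0],[0,0,0],[0,0,0],[0,0,0],[0,0,0],[0,0,0],[0,0,0],[0,0,0]]}}

```text
clock: 15.52
position: [0.5438, -0.1309, 0.0227]
ee_rot: [1.0, -0.026, -0.0, -0.0]
ft_force: [0.5, -3.7, -0.9]
grip_width: 0.152
```

Call:
{"fn": "move_arm", "kwargs": {"claw": [0.15,0.15,0.15,0.15,0.15,0.15,0.15,0.15], "dp": [[0,-0.012,0],[0,-0.012,0],[0,-0.012,0],[0,-0.012,0],[0,-0.012,0],[0,-0.012,0],[0,-0.012,0],[0,-0.012,0]], "turn": [[0,0,0],[0,0,0],[0,0,0],[0,0,0],[0,0,0],[0,0,0],[0,0,0],[0,0,0]]}}

```text
clock: 16.18
position: [0.5448, -0.1118, 0.0227]
ee_rot: [1.0, -0.026, -0.0, -0.0]
ft_force: [-1.1, -3.7, -0.5]
grip_width: 0.152
```

Call:
{"fn": "move_arm", "kwargs": {"claw": [0.15,0.15,0.15,0.15,0.15,0.15,0.15,0.15], "dp": [[0,-0.012,0],[0,-0.012,0],[0,-0.012,0],[0,-0.012,0],[0,-0.012,0],[0,-0.012,0],[0,-0.012,0],[0,-0.012,0]], "turn": [[0,0,0],[0,0,0],[0,0,0],[0,0,0],[0,0,0],[0,0,0],[0,0,0],[0,0,0]]}}

```text
clock: 16.85
position: [0.5458, -0.0926, 0.0227]
ee_rot: [1.0, -0.026, -0.0, -0.0]
ft_force: [0.1, -3.6, -1.7]
grip_width: 0.153
```

Call:
{"fn": "move_arm", "kwargs": {"claw": [0.15,0.15,0.15,0.15,0.15,0.15,0.15,0.15], "dp": [[0,-0.012,0],[0,-0.012,0],[0,-0.012,0],[0,-0.012,0],[0,-0.012,0],[0,-0.012,0],[0,-0.012,0],[0,-0.012,0]], "turn": [[0,0,0],[0,0,0],[0,0,0],[0,0,0],[0,0,0],[0,0,0],[0,0,0],[0,0,0]]}}

```text
clock: 17.52
position: [0.5468, -0.0734, 0.0227]
ee_rot: [1.0, -0.026, -0.0, -0.0]
ft_force: [0.4, -3.8, -1.2]
grip_width: 0.151
```

```bash
python3 - <<'E'
from h import *
look(11)
for n in ('side','scene'):
    im=cams.camera(n); c=im[155:335,225:465] if n=='side' else im[130:270,260:420]
    cv2.imwrite(f'pics/{n}11.png',cv2.resize(c[:,:,::-1],(800,600),interpolation=cv2.INTER_CUBIC))
E
```

```text
17.5167 [ 0.5468 -0.0734  0.0227] xang -2.954801179210314 tilt 0.006623767326781783 F [ 0.4013 -3.8436 -1.1531] grip 0.1506644153182992
rack -0.04185069459537232 -0.0004543841655242427
```

View pics/w11.png

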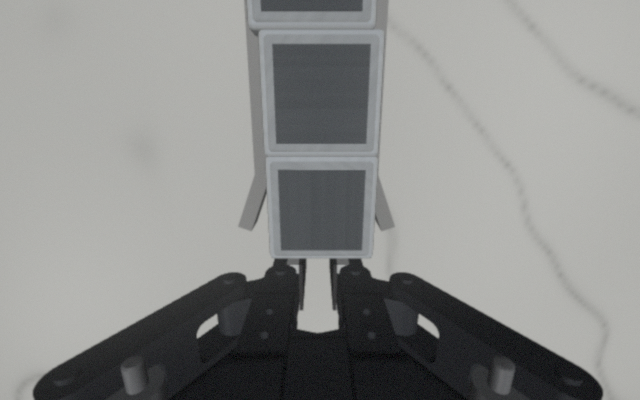

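View pics/side11.png

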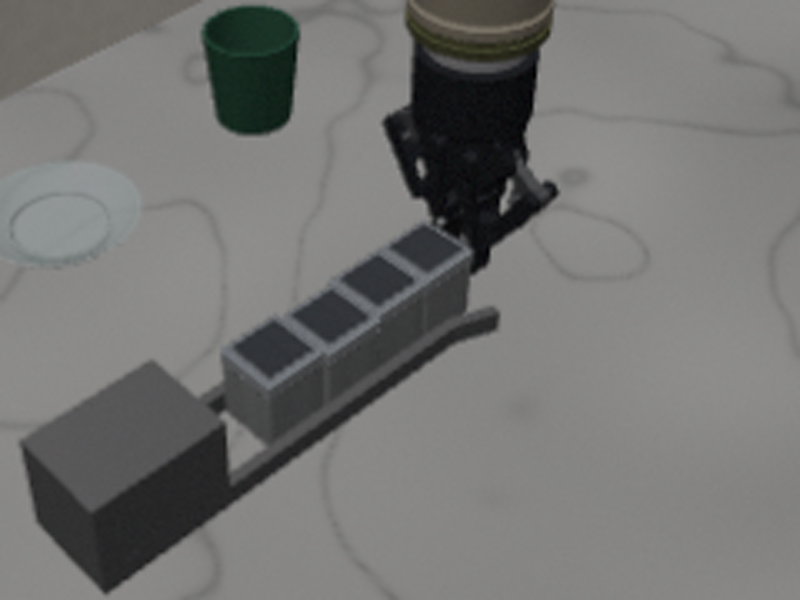

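Call:
{"fn": "move_arm", "kwargs": {"claw": [0.15,0.15,0.15,0.15,0.15,0.15,0.15,0.15], "dp": [[0,-0.012,0],[0,-0.012,0],[0,-0.012,0],[0,-0.012,0],[0,-0.012,0],[0,-0.012,0],[0,-0.012,0],[0,-0.012,0]], "turn": [[0,0,0],[0,0,0],[0,0,0],[0,0,0],[0,0,0],[0,0,0],[0,0,0],[0,0,0]]}}

```text
clock: 18.33
position: [0.5478, -0.0543, 0.0227]
ee_rot: [1.0, -0.026, 0.0, -0.0]
ft_force: [-1.0, -3.9, 0.1]
grip_width: 0.156
```

Call:
{"fn": "move_arm", "kwargs": {"claw": [0.15,0.15,0.15,0.15,0.15,0.15,0.15,0.15], "dp": [[0,-0.012,0],[0,-0.01,0],[0,-0.01,0],[0,-0.008,0],[0,-0.008,0],[0,-0.006,0],[0,-0.004,0],[0,-0.002,0]], "turn": [[0,0,0],[0,0,0],[0,0,0],[0,0,0],[0,0,0],[0,0,0],[0,0,0],[0,0,0]]}}

```text
clock: 19.0
position: [0.5484, -0.0425, 0.0227]
ee_rot: [1.0, -0.026, 0.0, -0.0]
ft_force: [-0.2, -5.2, 0.1]
grip_width: 0.148
```

Call:
{"fn": "move_arm", "kwargs": {"claw": [0.15,0.15,0.15,0.15,0.15,0.15,0.15,0.15], "dp": [[0,-0.001,0],[0,-0.001,0],[0,-0.001,0],[0,-0.001,0],[0,-0.001,0],[0,-0.001,0],[0,-0.001,0],[0,-0.001,0]], "turn": [[0,0,0],[0,0,0],[0,0,0],[0,0,0],[0,0,0],[0,0,0],[0,0,0],[0,0,0]]}}

```text
clock: 19.67
position: [0.5485, -0.0411, 0.0227]
ee_rot: [1.0, -0.026, 0.0, 0.0]
ft_force: [-0.7, -4.7, -0.0]
grip_width: 0.148
```

```bash
python3 - <<'E'
from h import *
look(12)
P=np.load('w12.npy'); w=onz('wrist',[(270,258),(373,258)],.056,P).mean(0)[:2]-m; print('tin4 rear rack x',w@u)
E
```

```text
19.6667 [ 0.5485 -0.0411  0.0227] xang -2.97425595079795 tilt 0.0060584812087131805 F [-0.6783 -4.7162 -0.0209] grip 0.14798198656258713
rack -0.00952015877839561 -0.0004921671289150341
tin4 rear rack x 0.0017397355650551267
```

View pics/w12.png

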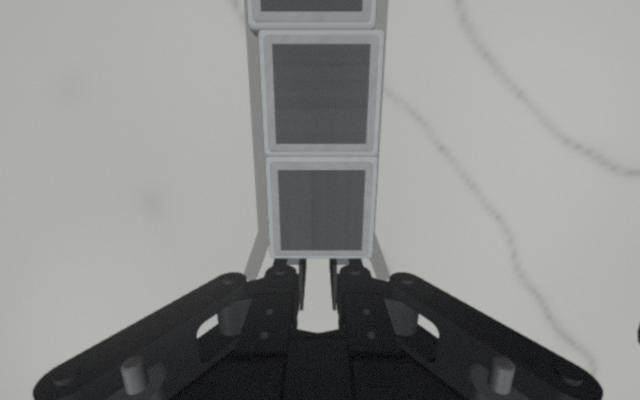

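Call:
{"fn": "move_arm", "kwargs": {"claw": [0.15,0.15,0.15,0.15,0.15,0.15,0.15,0.15], "dp": [[0,-0.006,0],[0,-0.008,0],[0,-0.008,0],[0,-0.008,0],[0,-0.008,0],[0,-0.006,0],[0,-0.003,0],[0,-0.001,0]], "turn": [[0,0,0],[0,0,0],[0,0,0],[0,0,0],[0,0,0],[0,0,0],[0,0,0],[0,0,0]]}}

```text
clock: 20.38
position: [0.549, -0.0314, 0.0227]
ee_rot: [1.0, -0.026, 0.0, -0.0]
ft_force: [0.9, -4.9, 1.3]
grip_width: 0.148
```

Call:
{"fn": "move_arm", "kwargs": {"claw": [0.15,0.15,0.15,0.15,0.15,0.15,0.15,0.15], "dp": [[0,-0.001,0],[0,-0.001,0],[0,-0.001,0],[0,-0.001,0],[0,-0.001,0],[0,-0.001,0],[0,-0.001,0],[0,-0.001,0]], "turn": [[0,0,0],[0,0,0],[0,0,0],[0,0,0],[0,0,0],[0,0,0],[0,0,0],[0,0,0]]}}

```text
clock: 21.05
position: [0.5491, -0.0299, 0.0227]
ee_rot: [1.0, -0.026, 0.0, 0.0]
ft_force: [-0.5, -5.2, 1.2]
grip_width: 0.151
```

Call:
{"fn": "move_arm", "kwargs": {"claw": [0.15,0.15,0.15,0.15,0.15,0.15,0.15,0.15], "dp": [[0,-0.001,0],[0,-0.001,0],[0,-0.001,0],[0,-0.001,0],[0,-0.001,0],[0,-0.001,0],[0,-0.001,0],[0,-0.001,0]], "turn": [[0,0,0],[0,0,0],[0,0,0],[0,0,0],[0,0,0],[0,0,0],[0,0,0],[0,0,0]]}}

```text
clock: 21.72
position: [0.5492, -0.0283, 0.0227]
ee_rot: [1.0, -0.026, 0.0, 0.0]
ft_force: [-0.6, -5.9, 3.2]
grip_width: 0.152
```

```bash
python3 - <<'E'
from h import *
look(13); print(manip.get_obs()['torque'])
im=cams.camera('side'); cv2.imwrite('pics/side13.png',cv2.resize(im[190:320,230:430,::-1],(800,520),interpolation=cv2.INTER_CUBIC))
E
```

```text
21.7167 [ 0.5492 -0.0283  0.0227] xang -2.9692093664425707 tilt 0.004995872888873686 F [-0.5718 -5.8962  3.222 ] grip 0.15156864848074722
rack 0.00329362484810445 -0.0004836979271222373
[-1.046   0.0731  0.0137]
```

View pics/w13.png

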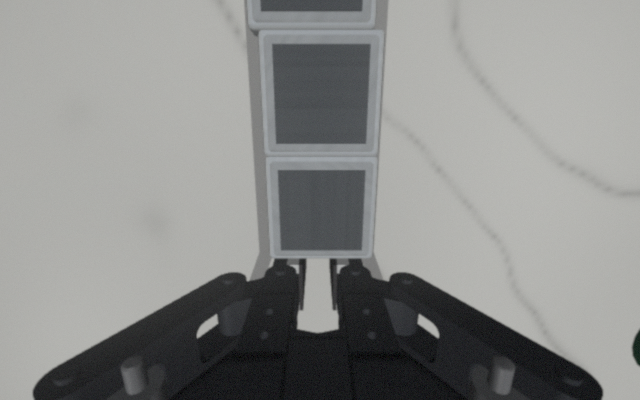

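View pics/side13.png

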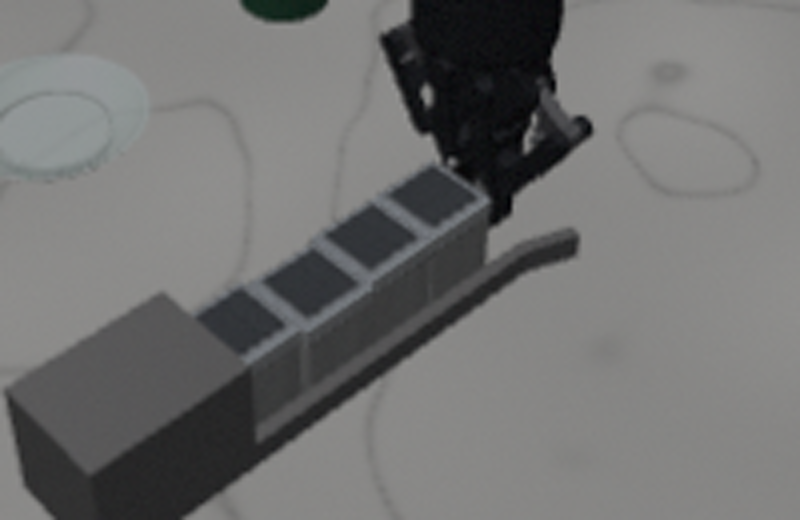

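Call:
{"fn": "move_arm", "kwargs": {"claw": [0.15,0.15,0.15,0.15,0.15,0.15,0.15,0.15], "dp": [[0,-0.001,-0.0005],[0,-0.001,-0.0005],[0,-0.001,0],[0,-0.001,0],[0,-0.001,0],[0,-0.001,0],[0,-0.001,0],[0,-0.001,0]], "turn": [[0,0,0],[0,0,0],[0,0,0],[0,0,0],[0,0,0],[0,0,0],[0,0,0],[0,0,0]]}}

```text
clock: 22.48
position: [0.5491, -0.0264, 0.0228]
ee_rot: [1.0, -0.026, -0.0, -0.0]
ft_force: [0.1, -3.2, -1.3]
grip_width: 0.147
```

Call:
{"fn": "move_arm", "kwargs": {"claw": [0.15,0.15,0.15,0.15,0.15,0.15,0.15,0.15], "dp": [[0,-0.001,0],[0,-0.001,0],[0,-0.001,0],[0,-0.001,0],[0,-0.001,0],[0,-0.001,0],[0,-0.001,0],[0,-0.001,0]], "turn": [[0,0,0],[0,0,0],[0,0,0],[0,0,0],[0,0,0],[0,0,0],[0,0,0],[0,0,0]]}}

```text
clock: 23.15
position: [0.5493, -0.0249, 0.0229]
ee_rot: [1.0, -0.026, -0.0, -0.0]
ft_force: [-0.5, -2.7, -0.9]
grip_width: 0.155
```

Call:
{"fn": "move_arm", "kwargs": {"claw": [0.15,0.15,0.15,0.15,0.15,0.15,0.15,0.15], "dp": [[0,-0.001,0],[0,-0.001,0],[0,-0.001,0],[0,-0.001,0],[0,-0.001,0],[0,-0.001,0],[0,-0.001,0],[0,-0.001,0]], "turn": [[0,0,0],[0,0,0],[0,0,0],[0,0,0],[0,0,0],[0,0,0],[0,0,0],[0,0,0]]}}

```text
clock: 23.82
position: [0.5494, -0.0233, 0.0229]
ee_rot: [1.0, -0.026, -0.0, -0.0]
ft_force: [-0.3, -2.6, -1.9]
grip_width: 0.149
```

Call:
{"fn": "move_arm", "kwargs": {"claw": [0.15,0.15,0.15,0.15,0.15,0.15,0.15,0.15], "dp": [[0,-0.001,0],[0,-0.001,0],[0,-0.001,0],[0,-0.001,0],[0,-0.001,0],[0,-0.001,0],[0,-0.001,0],[0,-0.001,0]], "turn": [[0,0,0],[0,0,0],[0,0,0],[0,0,0],[0,0,0],[0,0,0],[0,0,0],[0,0,0]]}}

```text
clock: 24.48
position: [0.5495, -0.0217, 0.0229]
ee_rot: [1.0, -0.026, -0.0, -0.0]
ft_force: [-0.2, -3.0, -2.0]
grip_width: 0.154
```

Call:
{"fn": "move_arm", "kwargs": {"claw": [0.15,0.15,0.15,0.15,0.15,0.15,0.15,0.15], "dp": [[0,-0.001,0],[0,-0.001,0],[0,-0.001,0],[0,-0.001,0],[0,-0.001,0],[0,-0.001,0],[0,-0.001,0],[0,-0.001,0]], "turn": [[0,0,0],[0,0,0],[0,0,0],[0,0,0],[0,0,0],[0,0,0],[0,0,0],[0,0,0]]}}

```text
clock: 25.15
position: [0.5496, -0.0201, 0.0229]
ee_rot: [1.0, -0.026, -0.0, -0.0]
ft_force: [0.7, -3.1, -3.1]
grip_width: 0.146
```

Call:
{"fn": "move_arm", "kwargs": {"claw": [0.15,0.15,0.15,0.15,0.15,0.15,0.15,0.15], "dp": [[0,-0.001,0.0005],[0,-0.001,0],[0,-0.001,0],[0,-0.001,0],[0,-0.001,0],[0,-0.001,0],[0,-0.001,0],[0,-0.001,0]], "turn": [[0,0,0],[0,0,0],[0,0,0],[0,0,0],[0,0,0],[0,0,0],[0,0,0],[0,0,0]]}}

```text
clock: 25.82
position: [0.5497, -0.0185, 0.0228]
ee_rot: [1.0, -0.026, 0.0, -0.0]
ft_force: [-0.2, -2.9, -1.4]
grip_width: 0.15
```

Call:
{"fn": "move_arm", "kwargs": {"claw": [0.15,0.15,0.15,0.15,0.15,0.15,0.15,0.15], "dp": [[0,-0.001,0],[0,-0.001,0],[0,-0.001,0],[0,-0.001,0],[0,-0.001,0],[0,-0.001,0],[0,-0.001,0],[0,-0.001,0]], "turn": [[0,0,0],[0,0,0],[0,0,0],[0,0,0],[0,0,0],[0,0,0],[0,0,0],[0,0,0]]}}

```text
clock: 26.48
position: [0.5496, -0.018, 0.0228]
ee_rot: [1.0, -0.026, 0.0, 0.0]
ft_force: [-1.1, -7.2, -1.0]
grip_width: 0.147
```

The stop has been felt: the force jumped and the advance slowed. From here I go in smaller steps.

Call:
{"fn": "move_arm", "kwargs": {"claw": [0.15,0.15,0.15], "dp": [[0,-0.001,0],[0,-0.001,0],[0,0,0]], "turn": [[0,0,0],[0,0,0],[0,0,0]]}}

```text
clock: 26.73
position: [0.5496, -0.0178, 0.0228]
ee_rot: [1.0, -0.026, 0.0, 0.001]
ft_force: [-0.8, -8.1, -0.9]
grip_width: 0.15
```

Call:
{"fn": "move_arm", "kwargs": {"claw": [0.15,0.15,0.15,0.15,0.15], "dp": [[0,-0.001,0],[0,-0.001,0],[0,-0.001,0],[0,-0.001,0],[0,0,0]], "turn": [[0,0,0],[0,0,0],[0,0,0],[0,0,0],[0,0,0]]}}

```text
clock: 27.15
position: [0.5496, -0.0176, 0.0228]
ee_rot: [1.0, -0.027, 0.0, 0.001]
ft_force: [-0.5, -9.1, -1.0]
grip_width: 0.145
```

```bash
python3 -c "
from h import *
look(14)"
```

```text
27.15 [ 0.5496 -0.0176  0.0228] xang -3.0379178243158225 tilt 0.10349864216921403 F [-0.517  -9.0548 -1.0175] grip 0.1452911425796634
rack 0.014050279908054625 -0.0003925651946089756
```

View pics/w14.png

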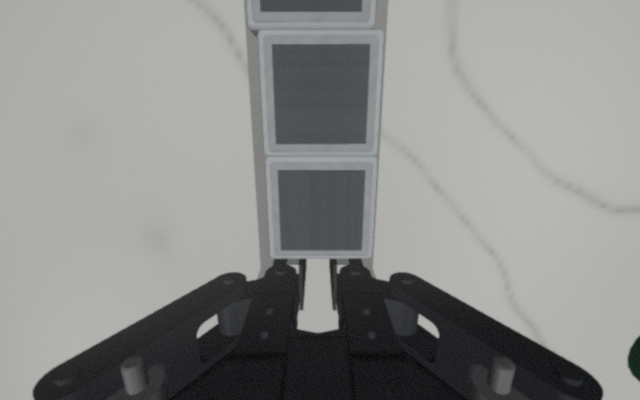

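Call:
{"fn": "move_arm", "kwargs": {"claw": [0.15,0.15,0.15,0.15,0.15,0.15,0.15,0.15], "dp": [[0,-0.001,0],[0,-0.001,0],[0,-0.001,0],[0,-0.001,0],[0,-0.001,0],[0,-0.001,0],[0,-0.001,0],[0,0,0]], "turn": [[0,0,0],[0,0,0],[0,0,0],[0,0,0],[0,0,0],[0,0,0],[0,0,0],[0,0,0]]}}

```text
clock: 27.87
position: [0.5497, -0.0172, 0.0229]
ee_rot: [1.0, -0.027, 0.0, 0.001]
ft_force: [-0.4, -11.5, -0.4]
grip_width: 0.144
```

Call:
{"fn": "move_arm", "kwargs": {"claw": [0.15,0.15,0.15,0.15,0.15,0.15,0.15], "dp": [[0,-0.001,0],[0,-0.001,0],[0,-0.001,0],[0,-0.001,0],[0,0,0],[0,0,0],[0,0,0]], "turn": [[0,0,0],[0,0,0],[0,0,0],[0,0,0],[0,0,0],[0,0,0],[0,0,0]]}}

```text
clock: 28.45
position: [0.5497, -0.017, 0.023]
ee_rot: [1.0, -0.027, 0.0, 0.002]
ft_force: [-0.8, -14.8, -0.2]
grip_width: 0.143
```

Call:
{"fn": "move_arm", "kwargs": {"claw": [0.15,0.15,0.15], "dp": [[0,0,0],[0,0,0],[0,0,0]], "turn": [[0,0,0],[0,0,0],[0,0,0]]}}

```text
clock: 28.7
position: [0.5497, -0.017, 0.0229]
ee_rot: [1.0, -0.027, 0.0, 0.002]
ft_force: [0.5, -14.2, -0.3]
grip_width: 0.147
```

```bash
python3 - <<'E'
from h import *
look(15)
for n in ('side','scene'):
    im=cams.camera(n); c=im[190:320,230:430] if n=='side' else im[130:270,260:420]
    cv2.imwrite(f'pics/{n}15.png',cv2.resize(c[:,:,::-1],(800,520),interpolation=cv2.INTER_CUBIC))
frame()
E
```

```text
28.7 [ 0.5497 -0.017   0.0229] xang -3.1167405044115752 tilt 0.18968602925856645 F [  0.4932 -14.1514  -0.2903] grip 0.14689621335511396
rack 0.014647505104826238 -0.0004090689192598194
28.85 [ 0.5497 -0.017   0.0229] xang -3.113643651296687 tilt 0.19152817183796578 F [ -0.4568 -14.7723   0.364 ] grip 0.15224818876440427
```

View pics/scene15.png

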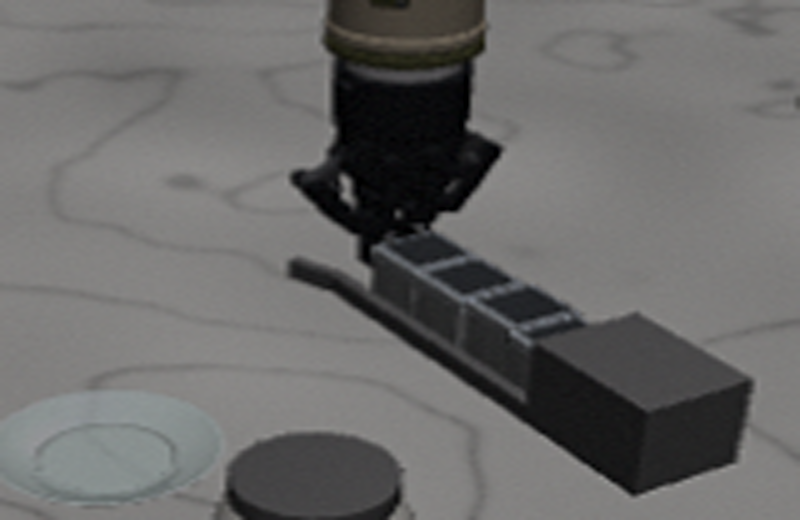

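View pics/side15.png

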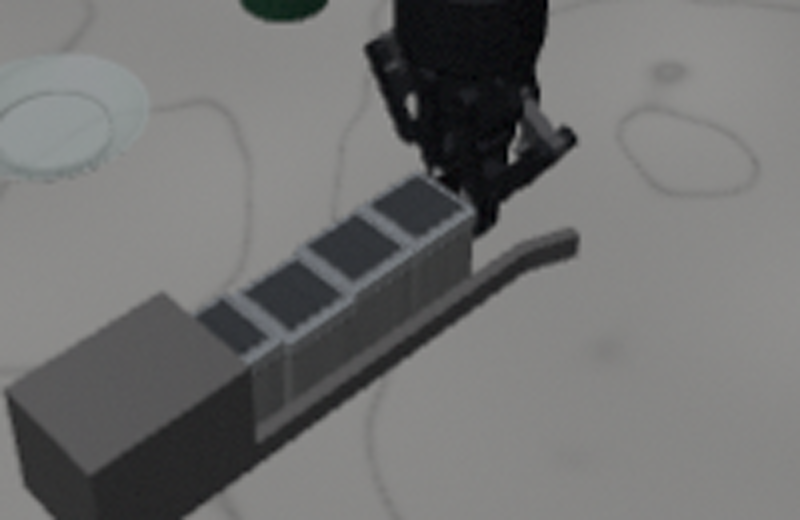

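View pics/w15.png

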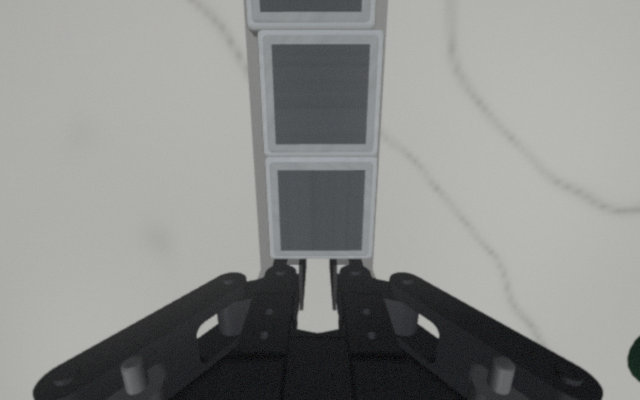

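Call:
{"fn": "move_arm", "kwargs": {"claw": [0.15,0.15,0.15,0.15,0.15,0.15,0.15,0.15], "dp": [[0,0.001,0],[0,0.001,0],[0,0.001,0],[0,0.001,0],[0,0.001,0],[0,0.001,0],[0,0.001,0],[0,0.001,0]], "turn": [[0,0,0],[0,0,0],[0,0,0],[0,0,0],[0,0,0],[0,0,0],[0,0,0],[0,0,0]]}}

```text
clock: 29.52
position: [0.5496, -0.017, 0.0228]
ee_rot: [1.0, -0.027, -0.0, 0.001]
ft_force: [-0.4, -8.7, -2.1]
grip_width: 0.15
```

Call:
{"fn": "move_arm", "kwargs": {"claw": [0.15,0.15,0.15,0.15,0.15,0.15,0.15,0.15], "dp": [[0,0.001,0],[0,0.001,0],[0,0.001,0],[0,0.001,0],[0,0.001,0],[0,0.001,0],[0,0.001,0],[0,0.001,0]], "turn": [[0,0,0],[0,0,0],[0,0,0],[0,0,0],[0,0,0],[0,0,0],[0,0,0],[0,0,0]]}}

```text
clock: 30.18
position: [0.5497, -0.0174, 0.0228]
ee_rot: [1.0, -0.026, 0.0, 0.0]
ft_force: [-0.6, -5.5, -1.5]
grip_width: 0.149
```

Call:
{"fn": "move_arm", "kwargs": {"claw": [0.15,0.15,0.15,0.15,0.15,0.15,0.15,0.15], "dp": [[0,0.001,0],[0,0.001,0],[0,0.001,0],[0,0.001,0],[0,0.001,0],[0,0.001,0],[0,0.001,0],[0,0.001,0]], "turn": [[0,0,0],[0,0,0],[0,0,0],[0,0,0],[0,0,0],[0,0,0],[0,0,0],[0,0,0]]}}

```text
clock: 30.85
position: [0.5497, -0.0178, 0.0228]
ee_rot: [1.0, -0.026, -0.0, -0.0]
ft_force: [-0.6, -1.2, -1.4]
grip_width: 0.151
```

Call:
{"fn": "move_arm", "kwargs": {"claw": [0.15,0.15,0.15,0.15,0.15,0.15,0.15,0.15], "dp": [[0,0.001,0],[0,0.001,0],[0,0.001,0],[0,0.001,0],[0,0.002,0],[0,0.002,0],[0,0.002,0],[0,0.002,0]], "turn": [[0,0,0],[0,0,0],[0,0,0],[0,0,0],[0,0,0],[0,0,0],[0,0,0],[0,0,0]]}}

```text
clock: 31.52
position: [0.5495, -0.0208, 0.0228]
ee_rot: [1.0, -0.026, 0.0, -0.0]
ft_force: [-0.4, 0.0, 0.3]
grip_width: 0.15
```

Call:
{"fn": "move_arm", "kwargs": {"claw": [0.15,0.15,0.15,0.15,0.15,0.15,0.15,0.15], "dp": [[0,0.02,0],[0,0.04,0],[0,0.06,0],[0,0.06,0],[0,0.05,-0.05],[0,0,-0.1],[0,0,-0.15],[0,0,-0.15]], "turn": [[0,0,0],[0,0,0],[0,0,0],[0,0,0],[0,0,0],[0,0,0],[0,0,0],[0,0,0]]}}

```text
clock: 32.18
position: [0.5463, -0.0686, 0.1141]
ee_rot: [1.0, -0.027, -0.001, 0.0]
ft_force: [-0.2, 0.2, 0.8]
grip_width: 0.151
```

Call:
{"fn": "move_arm", "kwargs": {"claw": [0.15,0.15,0.15,0.15], "dp": [[0,0,-0.15],[0,0,-0.1],[0,0,0],[0,0,0]], "turn": [[0,0,0],[0,0,0],[0,0,0],[0,0,0]]}}

```text
clock: 32.52
position: [0.5476, -0.0679, 0.1643]
ee_rot: [1.0, -0.026, 0.001, -0.0]
ft_force: [-0.0, -0.0, -0.3]
grip_width: 0.15
```

```bash
python3 - <<'E'
from h import *
look(16)
im=cams.camera('side'); cv2.imwrite('pics/side16.png',im[:,:,::-1])
E
```

```text
32.5167 [ 0.5476 -0.0679  0.1643] xang -3.02661036239585 tilt 0.15313034276099913 F [-0.0399 -0.0394 -0.2921] grip 0.15048542020193614
rack -0.03626305032015274 -0.0010009239625897014
```

View pics/w16.png

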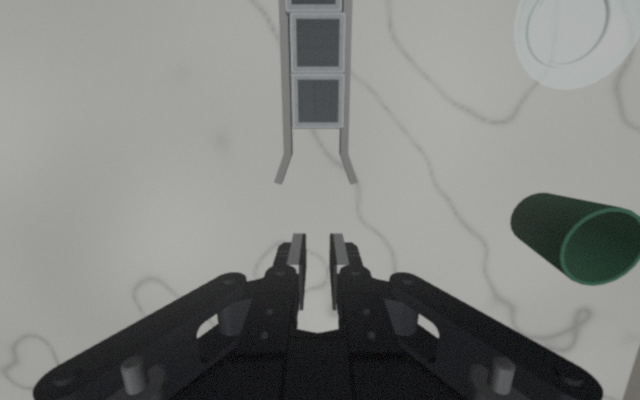

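View pics/side16.png

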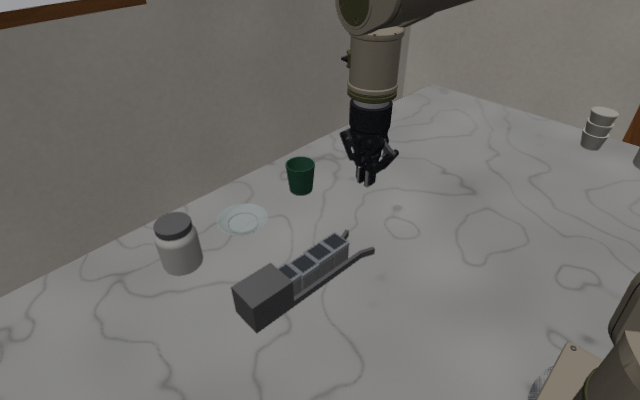

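The row stands tight and square in the rack, with tin 4's top at (292..344, 73..129) in the wrist view. The cup, saucer and canister are where they started. One numeric check, then I hand in.

```bash
python3 - <<'E'
from h import *
P=np.load('w16.npy')
for c in ([(291,73),(345,73),(344,129),(292,129)],[(289,12),(346,12),(345,73),(290,73)]):
    w=onz('wrist',c,.056,P); q=w.mean(0)[:2]-m; print('rack',q@u,q@v,np.degrees(np.arctan2(*(w[1]-w[0])[1::-1])))
print(manip.hand_in())
E
```

```text
rack 0.046023377087392174 -0.0015211742652060552 -2.9663101486203054
rack 0.09023173830985078 -0.0011327959004890672 -2.932271754122131
the job is handed in; nothing more can be done
None
```

I set the lone tin about 6 mm behind the third tin, square and within 2 mm of the rack's centre line, and then pushed all four into the rack as one row. The job is handed in; it gave no verdict.

- **Finding the stop:** I felt it when the last tin's rear face was about 25 mm inside the mouth, so the pad's face is about 201 mm in. The hand read 14 to 15 N, of which about 3 to 5 N was sliding friction. That puts roughly 10 to 11 N on the stop, held for over 0.5 s. I then backed off slowly until the hand was free and lifted clear.
- **Last tins:** in the final wrist picture the last two tins stand 46 and 90 mm inside the mouth (44 mm apart). They are 1 to 1.5 mm off the centre line and square to within 0.2°.
- **Bystanders:** the cup, canister and saucer look unmoved.

**Not checked directly:**
- I did not measure the stop force. It comes from the hand force less friction, and that friction varied from about 2.6 to 5.9 N with the vertical load on the fingers.
- The front tin is partly under the roof, so I could not see it touching the stop at the end. During the back-off the last tin followed the hand back only about 0.8 mm. That leaves an estimated 0.4 to 0.6 mm of squeeze, or about 3 N, on the pad.

**Disagreement:** wrist readings of the third tin's position along the row differed by up to 4 mm between views. I used the mean, and a later view agreed with it.

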